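Show the power module's solder side to the inspection camera

ROBOT

A 7-joint arm with a two-finger parallel gripper is mounted at the origin on the work surface. World frame = base frame: x ahead of the robot, y to its left, z up, the work surface at z = 0. Lengths are in m, angles in rad, forces in N, time in s.
With the tool pointing down it reaches from about 0.4 to 0.9 m from the base axis. Payload 5.6 kg.
Tool frame: the origin (TCP) lies at the centre of the arm's flange, where the gripper is bolted on; the fingertips stand 190 mm ahead of it and the grasp point (between the pads) lies 171 mm ahead of it (ctrl.hold_point_z is the distance from the TCP to the grasp point, in m); z points along the fingers, y is the line along which they close (so a half turn about z gives the same grasp; the last joint's range is limited). The gripper opens to 92 mm and grips with 3 to 60 N. Pads are 20 mm wide; open, the fingers measure 128 mm over their backs; the gripper's body (75 mm by 189 mm) begins 69 mm behind the grasp point.
Start: joints at [1.09, 0.468, -0.012, 1.603, 0.006, 1.071, -0.056], TCP at [0.276, -0.589, 0.405] pointing down, gripper open.
Joint ranges: [-2.53, 2.53], [-0.31, 2.02], [-1.57, 1.55], [0.28, 2.44], [-1.29, 4.43], [0.15, 1.84], [-2.92, 2.92]. Speed limits (rad/s): [2.57, 2.57, 3.14, 3.14, 3.14, 3.14, 3.14].

INTERFACE

Orientations are given as a unit quaternion [x, y, z, w].
In Python, from station import ctrl gives the robot as it stands. The module is installed in compiled form; this text tells all that it offers.
- The arm moves only by the tool servo_tool, never from a script. Its argument "deltas" is a list that holds one entry, the list of rows, each a list of 5 numbers: the opening, from 0 (shut) to 1 (fully open), then the shift along the world's x, y, z scaled (see below), then the turn about the world's z scaled (see below). In form: [[[hand, x, y, z, turn], ...]]. A call has exactly 5 rows; each row is the pose to reach, as a shift and turn from the pose commanded when the call began; what a row does not reach only later rows make up. The controller multiplies each number of a shift by 500 mm and each number of a turn by 30 degrees. A row lasts 1/8 s, in which the tool goes at most 62.5 mm and 10.7 degrees, less where a joint would pass 70% of its speed; a pose out of reach is approached as far as the arm can. A call with a number of a shift or a turn outside -1 to 1 is refused whole. A call with a gripper value outside its range is refused whole. The fingers move at their own pace and stop on an object; "force" is the grip in N (left out, the last holds). Time passes only in rows, so rows that repeat a pose let the fingers close, or fill a call up. It gives the time, the measured TCP pose, the force, the opening and the grip force at its end, in the units of the state.
- ctrl.get_state(): the state, without advancing time (a new reading comes with each control period).
- ctrl.grab_frame(name): name is "scene" or "top"; returns the picture (400x640x3 uint8, red, green, blue); there is no depth.
- ctrl.camera_params(name): a dict with "K" (3x3 intrinsics, pixels), "k1" (the pictures are not rectified: a ray, as slopes to the right and down, at radius r is drawn at 1 + k1 r^2 times it, then the intrinsics apply), "R" (3x3) and "t" (3): a world point X has camera coordinates R X + t. Camera axes: x right, y down, z forward; pixel columns grow to the right and rows downward; lengths in m; the calibration is good to about 2 mm. A picture is of the moment at which its call begins. camera_params takes no time and is no camera call.
- ctrl.finish_job(): hands the job in; it is judged then, once.
The state is a dict: "time": time; "qpos": joint angles; "qd": joint speeds; "joint_torque": joint torques, N m; "position": TCP position; "ee_rot": TCP orientation; "contact_force": force on the tool from outside, world axes, zero at the start; "torque": the same for the moment, N m; "grip_width": finger opening in m; "gripper_force": force on a finger pad.
Only numpy, scipy, OpenCV 4.12 (cv2) and the standard library are available. Lean on these libraries where they do the work, as an engineer would, in place of code of your own. Each camera call takes 0.05 s, during which the arm holds its last target. There are 200 camera calls.

TASK

Unlock the board cradle by pulling its red knob fully out, and leave it out; then take the power module out by its heat sink and hold it up in the air to the inspection camera, solder side towards the glass, centred 90 mm out along the camera's view, square to the glass, with the board's long edges parallel to the window's long sides (either way round). Do not touch the camera or disturb the other things on the bench, and finish while still holding the module there, motionless.

Things in the scene. Friction and masses are not known exactly. Their poses are not given: they have to be found in the camera images.
- cradle: Board cradle fixed to the bench, yaw varies: aluminium plate 127x90x12 mm, black rests and guides (tops 34 mm above bench, 1.5 mm play round the board), grey bolt housing 52 to 70 mm along -x, 40 mm wide, 39.5 mm high. Origin on the bench under the board place's centre; x along the board, away from the knob; z up. Seated board's underside is 28 mm up.
- lock (a joint): Cradle's lock bolt, m: 0 = knob home (start; 16 mm wide steel tongue lies 8 mm over the board's edge, so it cannot be lifted), 0.022 = fully out at its stop, tongue 14 mm clear. Knob slides along the cradle's -x. Snap action: a spring holds it at either end with about 3 N and flips half way; moving it takes about 5 N.
- knob (a point): Centre of the red pull knob, 35 mm above the bench, when home 95 mm from the cradle's origin along -x. Cylinder 22 mm diameter, 24 mm long, axis along the cradle's x, free space round and beneath; pinch it from above across the cradle's y. The plate ends 11 mm before the knob's inner face.
- module: Power module, 0.11-0.20 kg: green board 80x50x3 mm, finned aluminium heat sink mid-board 46 (x) x 30 (y) mm, top 33 mm above the underside; grip the sink across its 30 mm. Blue terminal block at +x end (14 mm up), two black capacitors at -x end (15 mm). Starts in the cradle, x along cradle x. Origin: centre of underside (solder side, brass strips); x along 80 mm edge, z out of the sink.
- cam_head: Fixed camera's head (yaw varies) on a white yoke with foot 100x118 mm. Black box 64 (x) x 92 (y) x 48 mm, blue band; glass window 36 (x) x 60 (y) mm in its upper face, white light bar along each long side. Origin: centre of the glass, 85 mm above the bench. z = viewing axis, out of glass: up, leaning 0.436 rad (25 deg) to the head's -x, roughly to the robot. y level, along the window's long side.
- focus (a point): The camera's focus point: on the viewing axis (z of cam_head), 90 mm out from the glass.
- spool: Bystander: metal spool of solder standing on end, diameter 56, height 40 mm. Origin: centre of underside.
- flux: Bystander: small white bottle with red cap, diameter 40, height 90 mm. Origin: centre of underside.
- driver: Bystander: screwdriver with green handle, 160 mm long, lying along its x.
- tweezers: Bystander: dark steel tweezers, 126 mm long, 8 mm high, lying along its x.
- spare: Bystander: another circuit board, without heat sink, 70 x 50 mm, lying on the bench mat. Not the one wanted.
- tray: Bystander: small yellow parts tray, 100 x 70 x 25 mm. Origin: centre of underside.
Not all that is in view belongs to the job. Leave any purple look-alike of the cradle alone. What is shaped like the module but turquoise is not meant.

How it is judged:
By the outcome, as a careful person would: the job done as asked, in the order asked, and still so for the second after the job is handed in, while the arm keeps its last pose, push and grip.
It also fails if it takes over 50 s, if anything falls off the work surface, if the arm or the gripper's body presses on something with over 40 N, if the wrist force passes 120 N, or if a joint passes its speed limit or range.

## Working session

There is one attempt and no reset: what is moved stays moved. The work goes in short steps, Python scripts to look and compute and a tool call to move; the robot and the scene stay as the last step left them, time stands still between calls to the robot, and variables do not carry over. Pictures are saved under pics/ and viewed, at most 10 in all, crops included, and the job is handed in when it is done.

Besides the shell and the picture viewer there is one more tool, called after ">>>" as name([rows], argument=value, ...), one row to a line, values as JSON. servo_tool: Moves the arm, as the interface text tells. Shifts and turns lie within -1 to 1; 1 stands for 500 mm of shift or 30 degrees of turn. Its arguments: {"type":"object","properties":{"deltas":{"type":"array","items":{"type":"array","items":{"type":"array","items":{"type":"number"}}}},"force":{"type":"number"}},"required":["deltas"]}

```bash
mkdir -p pics; cat > h.py <<'E'
import numpy as np, cv2
from station import ctrl
from scipy.spatial.transform import Rotation as R
from scipy.optimize import least_squares
def snap(n,f,crop=None,s=1):
    im=ctrl.grab_frame(n); np.save(f'pics/{f}.npy',im); show(im,f,crop,s)
def show(im,f,crop=None,s=1):
    if crop: x0,y0,x1,y1=crop; im=im[y0:y1,x0:x1]
    cv2.imwrite(f'pics/{f}.png',cv2.resize(im,None,fx=s,fy=s,interpolation=cv2.INTER_CUBIC)[:,:,::-1])
def proj(n,X):
    p=ctrl.camera_params(n); c=np.atleast_2d(X)@np.array(p['R']).T+p['t']; s=c[:,:2]/c[:,2:]
    s=s*(1+p['k1']*(s**2).sum(1,keepdims=True)); K=np.array(p['K']); return s@K[:2,:2].T+K[:2,2]
def atz(n,uv,z):
    p=ctrl.camera_params(n); 
    f=lambda q: (proj(n,[q[0],q[1],z])[0]-uv)
    return least_squares(f,[0.6,0]).x
def tri(uvs):  # {(cam):uv}
    return least_squares(lambda X: np.concatenate([proj(n,X)[0]-uv for n,uv in uvs.items()]),[0.6,0,0.03])
E
python3 - <<'E'
from h import *
snap('scene','s0'); snap('top','t0')
s=ctrl.get_state(); print({k:np.round(v,3) for k,v in s.items()}, ctrl.hold_point_z)
for n in('scene','top'):
    p=ctrl.camera_params(n); print(n,np.round(p['K'],1).tolist(),p['k1'],-np.array(p['R']).T@p['t'],np.round(p['R'],3).tolist())
E
```

```text
{'time': np.float64(0.1), 'qpos': array([ 1.09 ,  0.468, -0.012,  1.604,  0.006,  1.071, -0.056]), 'qd': array([-0.001, -0.002, -0.003, -0.002,  0.001,  0.   , -0.001]), 'joint_torque': array([ 2.0000e-03, -5.2164e+01, -1.2000e-02, -2.4436e+01, -5.7000e-02,
        1.4000e-02,  0.0000e+00]), 'position': array([ 0.275, -0.589,  0.404]), 'ee_rot': array([ 0.976,  0.217, -0.   , -0.001]), 'contact_force': array([-0.277,  0.084, -0.376]), 'torque': array([0.007, 0.002, 0.037]), 'gripper_force': np.float64(0.0), 'grip_width': np.float64(0.092)} 0.1714
scene [[517.6, 0.0, 314.3], [0.0, 517.6, 208.7], [0.0, 0.0, 1.0]] -0.13061544551710738 [1.36345216 0.8461693  1.18356882] [[-0.727, 0.687, -0.004], [0.459, 0.481, -0.747], [-0.511, -0.545, -0.664]]
top [[489.3, 0.0, 325.3], [0.0, 489.3, 199.2], [0.0, 0.0, 1.0]] -0.017528395925567007 [ 4.48027131e-01 -4.35455659e-04  1.48756272e+00] [[0.014, -1.0, 0.004], [-0.996, -0.015, -0.087], [0.087, -0.003, -0.996]]
```

```bash
ls . *
```

```text
h.py

.:
h.py
pics

pics:
s0.npy
s0.png
t0.npy
t0.png
```

View pics/s0.png

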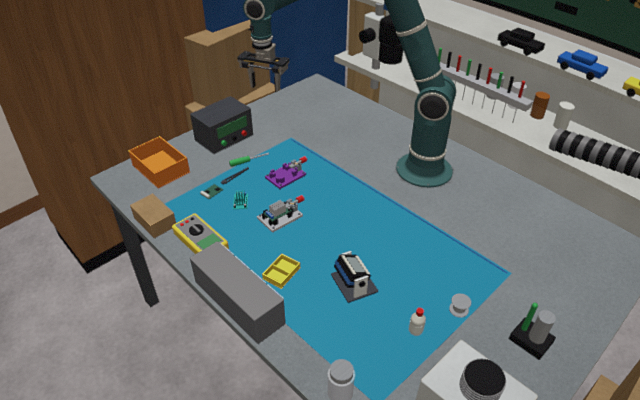

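View pics/t0.png

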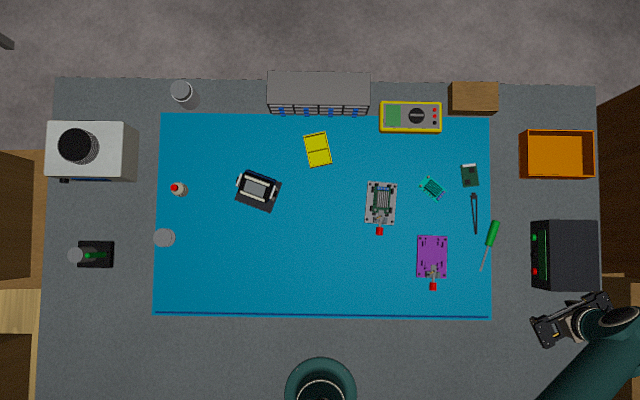

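Candidates in the top view: the grey cradle at (380,203) with its red knob at (380,231) is the wanted one. The purple look-alike at (432,257) with knob (432,286), the turquoise module at (432,187) and the spare board at (470,175) are decoys. The camera head is at (258,190).

```bash
python3 - <<'E'
from h import *
t=np.load('pics/t0.npy'); s=np.load('pics/s0.npy')
c=lambda im,x,y,w,h,f: cv2.resize(im[y:y+h,x:x+w],(w*f,h*f),interpolation=cv2.INTER_CUBIC)
A=np.hstack([c(t,350,170,60,75,7),c(t,230,160,54,75,7)[:, :378]])
cv2.imwrite('pics/c0.png',A[:,:,::-1])
B=np.hstack([c(s,250,190,60,45,7)[:315],c(s,325,245,54,60,7)[:315]])
cv2.imwrite('pics/c1.png',B[:,:,::-1]); print(A.shape,B.shape)
E
```

```text
(525, 798, 3) (315, 798, 3)
```

View pics/c0.png

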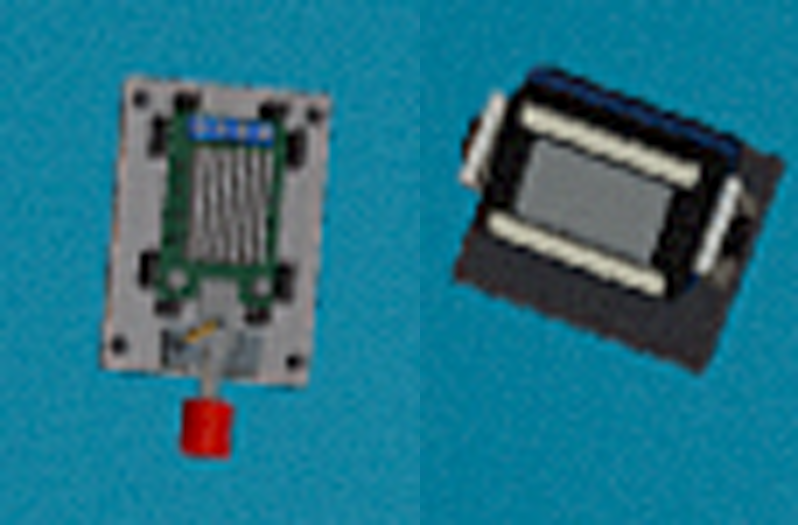

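View pics/c1.png

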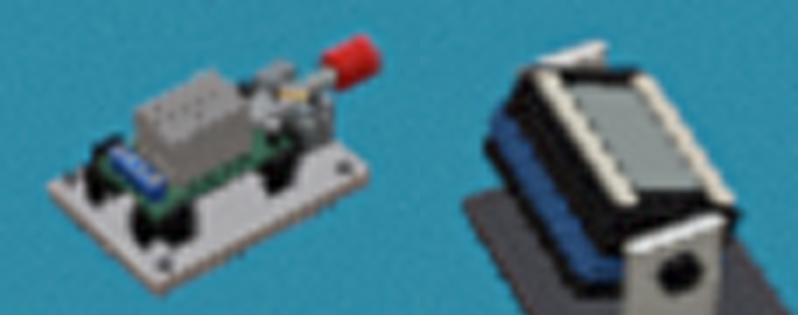

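The crops confirm the choice. In the top view the aluminium plate's corners are (368,181), (397,184), (394,225) and (365,223), the knob is at (379.4,231) and the glass is centred near (255,189). The scene view shows the same parts, with a grey finned sink and the tongue on the board.

```bash
python3 - <<'E'
from h import *
T=lambda u,v:np.array([350+u/7,170+v/7]); S=lambda u,v:np.array([250+u/7,190+v/7])
T2=lambda u,v:np.array([230+(u-420)/7,160+v/7]); S2=lambda u,v:np.array([325+(u-420)/7,245+v/7])
h=lambda n,uv:(n,uv)
k=tri({'top':T(206,428),'scene':S(352,61)}); print('knob',k.x,k.cost)
k=tri({'top':T(232,208),'scene':S(194,103)}); print('sinktop',k.x,k.cost)
k=tri({'top':T2(596,200),'scene':S2(640,135)}); print('glass',k.x,k.cost)
# cradle: plate x from -70? solve centre offset too
def rz(a):return R.from_euler('z',a).as_matrix()
top=[((126,76),(1,1)),((328,96),(1,-1)),((305,384),(-1,-1)),((104,368),(-1,1))]
sc=[((50,187),(1,1)),((160,285),(1,-1)),((368,172),(-1,-1))]
# scene: nearest end is +x (terminal)
def res(p,full=False):
    x,y,a,off=p; o=[]
    for n,L,F in(('top',top,T),('scene',sc,S)):
        for uv,(sx,sy) in L:
            X=rz(a)@[off+sx*.0635,sy*.045,.012]+[x,y,0]; o.append(proj(n,X)[0]-F(*uv))
    X=rz(a)@[-.095,0,.035]+[x,y,0]; o+= [2*(proj('top',X)[0]-T(206,428)),2*(proj('scene',X)[0]-S(352,61))]
    X=rz(a)@[0,0,.061]+[x,y,0]; o+= [proj('top',X)[0]-T(232,208),proj('scene',X)[0]-S(194,103)]
    return np.concatenate(o)
for sg in (1,-1):
    r=least_squares(res,[.6,-.1,0,-.01]);
print('cradle',r.x,np.degrees(r.x[2]),r.cost,np.round(r.fun.reshape(-1,2),1).tolist())
g=[(T2,'top',(533,138),(1,1)),(T2,'top',(675,185),(1,-1)),(T2,'top',(660,262),(-1,-1)),(T2,'top',(515,212),(-1,1)),
 (S2,'scene',(570,85),(1,-1)),(S2,'scene',(632,80),(-1,-1)),(S2,'scene',(712,188),(-1,1)),(S2,'scene',(640,190),(1,1))]
for perm in (0,1):
  def res2(p):
    M=R.from_euler('ZY',[p[2],-.436]).as_matrix();o=[]
    for F,n,uv,(sx,sy) in g:
        if n=='scene' and perm: sx,sy=-sx,-sy
        if n=='scene' : sy=-sy if perm==2 else sy
        o.append(proj(n,M@[sx*.018,sy*.03,0]+[p[0],p[1],p[3]])[0]-F(*uv))
    return np.concatenate(o)
  r=least_squares(res2,[.6,.2,-.3,.085]); M=R.from_euler('ZY',[r.x[2],-.436]).as_matrix()
  print('head',r.x,np.degrees(r.x[2]),r.cost,'focus',M@[0,0,.09]+[r.x[0],r.x[1],r.x[3]],np.round(r.fun.reshape(-1,2),1).tolist())
E
```

```text
knob [ 0.48092954 -0.16540878  0.03723335] 0.09981799804133079
sinktop [ 0.57273744 -0.17350195  0.06037458] 0.02929293229474775
glass [0.5962593  0.19998057 0.08495084] 0.5825232830074887
cradle [ 0.57554048 -0.17302884 -0.13967292 -0.01163502] -8.00266882269207 651.7937924300927 [[0.7, 0.3], [1.2, 2.0], [-1.5, 2.2], [-2.3, -0.1], [14.6, 13.1], [-15.3, -16.0], [-13.5, -14.2], [-4.4, 0.0], [1.3, 2.6], [-0.2, -0.9], [-0.7, 0.3]]
head [ 0.59672813  0.19989618 -0.30057725  0.08517774] -17.221807796304496 3.6534074205101663 focus [0.56042368 0.21114943 0.16675807] [[0.0, 0.3], [-0.5, 0.0], [-1.3, 0.3], [-0.2, 1.0], [-0.9, 0.3], [-0.1, 0.9], [-1.1, -0.7], [-0.6, -0.6]]
head [ 0.59592169  0.19912712 -0.60371841  0.08376279] -34.59051674759557 822.7431456237749 focus [0.56463192 0.22070485 0.16534313] [[3.3, -1.4], [-0.1, 3.9], [-4.0, 2.6], [0.0, -2.2], [16.8, 16.1], [-3.1, 14.6], [-18.8, -16.3], [2.3, -14.3]]
```

```bash
python3 - <<'E'
from h import *
T=lambda u,v:np.array([350+u/7,170+v/7]); S=lambda u,v:np.array([250+u/7,190+v/7])
top=[((126,76),(1,1)),((328,96),(1,-1)),((305,384),(-1,-1)),((104,368),(-1,1))]
sc=[((50,187),(1,-1)),((160,285),(1,1)),((368,172),(-1,1))]
def res(p):
    x,y,a,off=p; o=[]; M=R.from_euler('z',a).as_matrix()
    for n,L,F in(('top',top,T),('scene',sc,S)):
        for uv,(sx,sy) in L: o.append(proj(n,M@[off+sx*.0635,sy*.045,.012]+[x,y,0])[0]-F(*uv))
    for X,u,v in (([-.095,0,.035],(206,428),(352,61)),([0,0,.061],(232,208),(194,103))):
        X=M@X+[x,y,0]; o+=[2*(proj('top',X)[0]-T(*u)),2*(proj('scene',X)[0]-S(*v))]
    return np.concatenate(o)
r=least_squares(res,[.6,-.1,0,-.01]); x,y,a,off=r.x
print('cradle',r.x,np.degrees(a),r.cost,np.round(r.fun.reshape(-1,2),1).tolist())
M=R.from_euler('z',a).as_matrix(); k=M@[-.095,0,.035]+[x,y,0]
s=ctrl.get_state(); print('knob',k,'delta',k+[0,0,.1714]-s['position'], 'pull dir',-M[:,0], 'sinkc',x,y)
E
```

```text
cradle [ 0.57406091 -0.17283452 -0.07027106 -0.00666569] -4.0262352375279535 3.376445771313294 [[-0.5, 0.1], [0.2, -0.3], [0.4, 0.3], [-0.6, 0.0], [-0.6, -0.6], [-0.6, -0.2], [0.2, -0.8], [-0.1, 1.5], [-0.2, 0.3], [-0.6, -0.7], [-0.7, 0.2]]
knob [ 0.47929537 -0.16616426  0.035     ] delta [ 0.20387422  0.42235846 -0.19741452] pull dir [-0.997532    0.07021324  0.        ] sinkc 0.5740609099782024 -0.17283451999618255
```

>>> servo_tool([
  [[0.6,0.05,0.1,0,-0.1],[0.6,0.1,0.21,0,-0.2],[0.6,0.15,0.32,0,-0.35],[0.6,0.2,0.42,0,-0.45],[0.6,0.21,0.43,0,-0.5]],
])

```text
time: 0.72
position: [0.3827, -0.3695, 0.4046]
ee_rot: [0.996, 0.091, 0.0, -0.001]
contact_force: [1.1, -0.8, 0.9]
grip_width: 0.0552
gripper_force: 0.0
```

>>> servo_tool([
  [[0.6,0.05,0.1,0,-0.1],[0.6,0.1,0.21,0,-0.2],[0.6,0.15,0.32,0,-0.35],[0.6,0.197,0.414,0,-0.47],[0.6,0.197,0.414,0,-0.47]],
])

```text
time: 1.35
position: [0.4805, -0.1624, 0.4045]
ee_rot: [1.0, -0.031, 0.0, -0.001]
contact_force: [0.2, -1.7, -1.0]
grip_width: 0.0552
gripper_force: 0.0
```

>>> servo_tool([
  [[0.6,-0.002,-0.004,-0.1,-0.01],[0.6,-0.002,-0.006,-0.2,-0.015],[0.6,-0.002,-0.006,-0.28,-0.015],[0.6,-0.002,-0.006,-0.32,-0.015],[0.6,-0.002,-0.006,-0.32,-0.015]],
])

```text
time: 1.98
position: [0.4769, -0.1705, 0.2431]
ee_rot: [0.999, -0.04, -0.002, -0.0]
contact_force: [0.0, 0.5, 0.4]
grip_width: 0.0548
gripper_force: 0.0
```

```bash
python3 - <<'E'
from h import *
s=ctrl.get_state(); print(np.round(s['position'],4),s['ee_rot'],s['contact_force'])
a=ctrl.grab_frame('top'); b=ctrl.grab_frame('scene')
c=lambda im,x,y,w,h,f: cv2.resize(im[y:y+h,x:x+w],(w*f,h*f),interpolation=cv2.INTER_CUBIC)
cv2.imwrite('pics/k1.png',np.hstack([c(a,340,190,80,80,5),c(b,255,160,80,80,5)])[:,:,::-1])
E
```

```text
[ 0.4769 -0.1705  0.2431] [ 9.99216876e-01 -3.95103654e-02 -2.11233142e-03 -3.22600488e-04] [0.01731369 0.45312534 0.35699568]
```

View pics/k1.png

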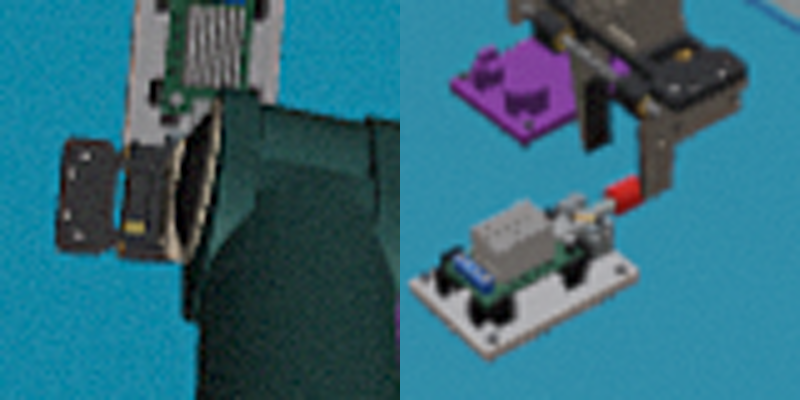

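>>> servo_tool([
  [[0.6,0.005,0.009,-0.03,0.015],[0.6,0.005,0.009,-0.073,0.015],[0.6,0.005,0.009,-0.073,0.015],[0,0.005,0.009,-0.073,0.015],[0,0.005,0.009,-0.073,0.015]],
], force=35)

```text
time: 2.7
position: [0.4809, -0.1653, 0.209]
ee_rot: [0.999, -0.035, 0.001, 0.0]
contact_force: [0.1, -0.1, 0.6]
grip_width: 0.0375
gripper_force: 0.0
```

>>> servo_tool([
  [[0,0,0,0,0],[0,0,0,0,0],[0,0,0,0,0],[0,0,0,0,0],[0,0,0,0,0]],
])

```text
time: 3.32
position: [0.4806, -0.1663, 0.2086]
ee_rot: [0.999, -0.036, 0.0, 0.001]
contact_force: [-1.2, -5.7, 3.5]
grip_width: 0.0212
gripper_force: 35.0
```

>>> servo_tool([
  [[0,-0.012,0.001,0,0],[0,-0.024,0.002,0,0],[0,-0.036,0.003,0,0],[0,-0.048,0.004,0,0],[0,-0.048,0.004,0,0]],
])

```text
time: 3.95
position: [0.4578, -0.1644, 0.2087]
ee_rot: [0.999, -0.036, 0.003, 0.001]
contact_force: [3.7, -6.0, -2.2]
grip_width: 0.021
gripper_force: 35.0
```

>>> servo_tool([
  [[0,-0.006,0,0,0],[0,-0.006,0,0,0],[0,-0.006,0,0,0],[0,-0.006,0,0,0],[0,-0.006,0,0,0]],
])

```text
time: 4.58
position: [0.4568, -0.1643, 0.2088]
ee_rot: [0.999, -0.035, 0.005, 0.001]
contact_force: [11.0, -6.6, -10.1]
grip_width: 0.0211
gripper_force: 35.0
```

>>> servo_tool([
  [[0.6,0,0,0,0],[0.6,0,0,0,0],[0.6,0,0,0,0],[0.6,0,0,0.1,0],[0.6,0,0,0.2,0]],
])

```text
time: 5.2
position: [0.4531, -0.1628, 0.3087]
ee_rot: [0.999, -0.035, -0.001, -0.001]
contact_force: [1.7, -1.0, -0.5]
grip_width: 0.0554
gripper_force: 0.0
```

>>> servo_tool([
  [[0.7,0,0,0.1,0.2],[0.7,0,0,0.2,0.5],[0.7,0,-0.1,0.2,0.8],[0.7,0,-0.2,0.2,1.0],[0.7,0,-0.3,0.2,1.0]],
])

```text
time: 5.82
position: [0.4532, -0.3142, 0.4084]
ee_rot: [0.974, 0.226, 0.0, -0.0]
contact_force: [0.3, 0.2, 1.1]
grip_width: 0.0645
gripper_force: 0.0
```

```bash
python3 - <<'E'
from h import *
s=ctrl.get_state(); print(np.round(s['position'],4),np.round(s['ee_rot'],4),s['contact_force'])
a=ctrl.grab_frame('top'); b=ctrl.grab_frame('scene')
c=lambda im,x,y,w,h,f: cv2.resize(im[y:y+h,x:x+w],(w*f,h*f),interpolation=cv2.INTER_CUBIC)
np.save('pics/k2t.npy',a);np.save('pics/k2s.npy',b)
cv2.imwrite('pics/k2.png',np.hstack([c(a,350,170,60,80,6),c(b,250,180,70,80,6)])[:,:,::-1])
E
```

```text
[ 0.4532 -0.3142  0.4084] [ 9.742e-01  2.256e-01  1.000e-04 -1.000e-04] [0.287584   0.19398209 1.09974735]
```

View pics/k2.png

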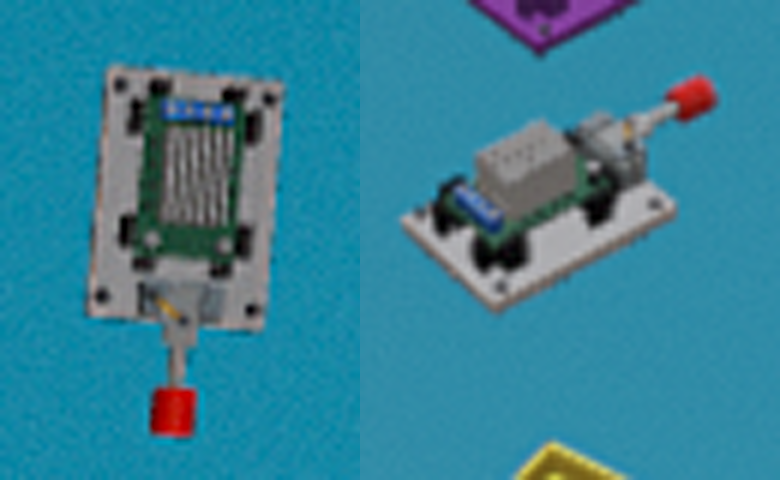

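The knob is fully out, at top-crop (173,412), and the tongue is clear. The board still sits in the cradle with the sink centre near (382.8,198.7). The servo cannot tilt the tool. I'll pinch the sink end to end, so I can later pivot the board about its long axis by 25° in the hand, against the guide tops.

>>> servo_tool([
  [[0.7,0.04,0.05,0,0.2],[0.7,0.09,0.11,0,0.5],[0.7,0.16,0.18,0,0.8],[0.7,0.21,0.25,0,1.0],[0.7,0.24,0.282,0,1.0]],
])

```text
time: 6.55
position: [0.5749, -0.167, 0.4082]
ee_rot: [0.881, 0.472, 0.001, -0.001]
contact_force: [0.5, -0.6, 1.0]
grip_width: 0.0642
gripper_force: 0.0
```

>>> servo_tool([
  [[0.7,0,0,-0.03,0.25],[0.7,0,0,-0.1,0.6],[0.7,0,0,-0.17,0.9],[0.7,0,0,-0.2,1.0],[0.7,0,0,-0.2,1.0]],
])

```text
time: 7.18
position: [0.573, -0.1717, 0.3069]
ee_rot: [0.732, 0.681, -0.001, -0.001]
contact_force: [0.2, -0.5, 0.6]
grip_width: 0.0644
gripper_force: 0.0
```

>>> servo_tool([
  [[0.7,0,0,0,0],[0.7,0,0,0,0],[0.7,0,0,0,0],[0.7,0,0,0,0],[0.7,0,0,0,0]],
])

```text
time: 7.8
position: [0.5735, -0.1722, 0.3083]
ee_rot: [0.732, 0.682, 0.0, 0.0]
contact_force: [0.1, -0.3, 0.1]
grip_width: 0.0645
gripper_force: 0.0
```

```bash
cat > st.py <<'E'
from h import *
s=ctrl.get_state(); m=R.from_quat(s['ee_rot']).as_matrix()
print(round(float(s['time']),2),np.round(s['position'],4),'grasp',np.round(s['position']+.1714*m[:,2],4),'yaw',np.degrees(np.arctan2(m[1,0],m[0,0])),'tilt',np.round(m[:2,2],4),np.round(s['contact_force'],1),s['grip_width'])
E
python3 st.py
```

```text
7.8 [ 0.5735 -0.1722  0.3083] grasp [ 0.5735 -0.1722  0.1369] yaw 85.97126567460776 tilt [ 0.0002 -0.0001] [ 0.1 -0.3  0.1] 0.06452272870884626
```

>>> servo_tool([
  [[0.7,0,-0.001,-0.05,0],[0.7,0,-0.001,-0.1,0],[0.7,0,-0.001,-0.145,0],[0.7,0,-0.001,-0.145,0],[0.3,0,-0.001,-0.145,0]],
], force=20)

```text
time: 8.43
position: [0.5737, -0.1727, 0.2363]
ee_rot: [0.731, 0.682, 0.0, 0.0]
contact_force: [1.0, -0.6, -0.1]
grip_width: 0.0568
gripper_force: 0.0
```

>>> servo_tool([
  [[0.3,0,0,0,0],[0.3,0,0,0,0],[0.3,0,0,0,0],[0.3,0,0,0,0],[0.3,0,0,0,0]],
])

```text
time: 9.05
position: [0.5745, -0.1729, 0.2368]
ee_rot: [0.731, 0.682, 0.001, 0.001]
contact_force: [4.7, -0.4, 5.2]
grip_width: 0.0459
gripper_force: 20.0
```

>>> servo_tool([
  [[0.3,0,0,0.02,0],[0.3,0,0,0.05,0],[0.3,0,0,0.09,0],[0.3,0,0,0.1,0],[0.3,0,0,0.1,0]],
])

```text
time: 9.68
position: [0.5734, -0.1728, 0.2862]
ee_rot: [0.732, 0.682, -0.0, 0.0]
contact_force: [-0.4, 0.2, -1.0]
grip_width: 0.046
gripper_force: 20.0
```

```bash
python3 st.py; python3 - <<'E'
from h import *
a=ctrl.grab_frame('top'); b=ctrl.grab_frame('scene')
c=lambda im,x,y,w,h,f: cv2.resize(im[y:y+h,x:x+w],(w*f,h*f),interpolation=cv2.INTER_CUBIC)
np.save('pics/k3s.npy',b);np.save('pics/k3t.npy',a)
cv2.imwrite('pics/k3.png',np.hstack([c(a,350,160,60,80,6),c(b,245,160,70,80,6)])[:,:,::-1])
E
```

```text
9.68 [ 0.5734 -0.1728  0.2862] grasp [ 0.5734 -0.1729  0.1148] yaw 85.96751515878725 tilt [ 0.0004 -0.0004] [-0.4  0.2 -1. ] 0.04601836182910816
```

View pics/k3.png

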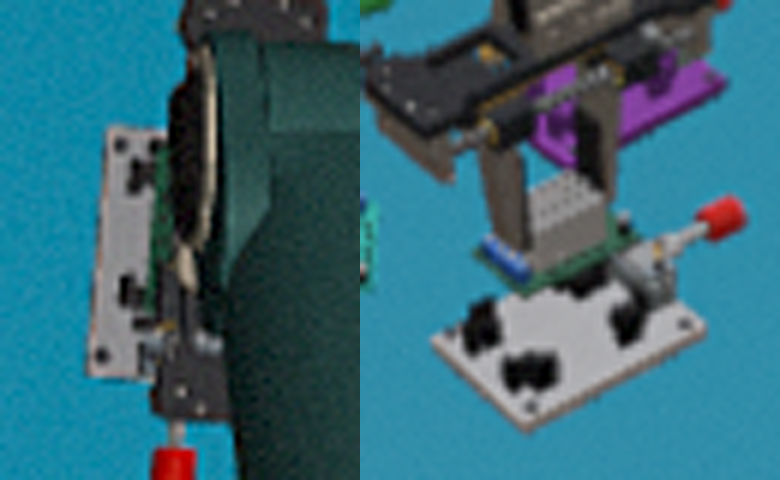

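The module is out cleanly and level; in the scene crop the fingers are on the sink ends, just above the blue terminal block. I'll set it back and regrip about 3.5 mm higher, so the finger corners clear the terminal block when the board is pivoted.

>>> servo_tool([
  [[0.3,0,0,-0.04,0],[0.3,0,0,-0.08,0],[0.3,0,0,-0.098,0],[0.3,0,0,-0.098,0],[0.6,0,0,-0.098,0]],
])

```text
time: 10.4
position: [0.5734, -0.1726, 0.2356]
ee_rot: [0.731, 0.682, -0.0, -0.001]
contact_force: [1.2, -0.9, -0.3]
grip_width: 0.054
gripper_force: 0.0
```

>>> servo_tool([
  [[0.6,0,0,0,0],[0.6,0,0,0.007,0],[0.6,0,0,0.007,0],[0.3,0,0,0.007,0],[0.3,0,0,0.007,0]],
])

```text
time: 11.02
position: [0.5735, -0.1727, 0.2402]
ee_rot: [0.731, 0.682, 0.0, 0.0]
contact_force: [0.6, 0.1, -0.4]
grip_width: 0.0467
gripper_force: 19.9
```

>>> servo_tool([
  [[0.3,0,0,0,0],[0.3,0,0,0,0],[0.3,0,0,0,0],[0.3,0,0,0,0],[0.3,0,0,0,0]],
])

```text
time: 11.65
position: [0.5735, -0.1727, 0.2402]
ee_rot: [0.731, 0.682, -0.0, 0.0]
contact_force: [-1.0, -0.5, -0.5]
grip_width: 0.0463
gripper_force: 19.9
```

```bash
python3 st.py
```

```text
11.65 [ 0.5735 -0.1727  0.2402] grasp [ 0.5736 -0.1727  0.0688] yaw 85.98105054375357 tilt [ 0.     -0.0001] [-1.  -0.5 -0.5] 0.04627444310502446
```

>>> servo_tool([
  [[0.3,0,0,0.02,0],[0.3,0,0,0.05,0],[0.3,0.004,0.06,0.05,0],[0.3,0.008,0.112,0.05,0],[0.3,0.008,0.112,0.05,0]],
], force=12)

```text
time: 12.28
position: [0.578, -0.1143, 0.2665]
ee_rot: [0.73, 0.683, 0.001, 0.0]
contact_force: [-0.1, -1.0, -1.5]
grip_width: 0.0465
gripper_force: 11.9
```

>>> servo_tool([
  [[0.3,0,0,-0.02,0],[0.3,0,0,-0.034,0],[0.3,0,0,-0.034,0],[0.3,0,0,-0.034,0],[0.3,0,0,-0.034,0]],
])

```text
time: 12.9
position: [0.5776, -0.1169, 0.2483]
ee_rot: [0.732, 0.682, 0.0, 0.0]
contact_force: [-0.6, 0.2, -1.0]
grip_width: 0.0467
gripper_force: 11.9
```

```bash
python3 st.py
```

```text
12.9 [ 0.5776 -0.1169  0.2483] grasp [ 0.5777 -0.1169  0.0769] yaw 85.96933146431036 tilt [ 0.0003 -0.0001] [-0.6  0.2 -1. ] 0.04667153325047422
```

>>> servo_tool([
  [[0.3,0,0.002,-0.008,0],[0.3,0,0.006,-0.013,0],[0.3,0,0.01,-0.018,0],[0.3,0.001,0.015,-0.023,0],[0.3,0.001,0.019,-0.028,0]],
])

```text
time: 13.52
position: [0.5781, -0.1069, 0.234]
ee_rot: [0.731, 0.682, 0.0, 0.0]
contact_force: [-0.3, -0.0, -1.5]
grip_width: 0.0465
gripper_force: 11.9
```

>>> servo_tool([
  [[0.3,0,0,0,0],[0.3,0,0,0,0],[0.3,0,0,0,0],[0.3,0,0,0,0],[0.3,0,0,0,0]],
])

```text
time: 14.15
position: [0.578, -0.1073, 0.2342]
ee_rot: [0.731, 0.682, 0.0, 0.0]
contact_force: [-0.2, -0.3, -0.9]
grip_width: 0.0466
gripper_force: 11.9
```

```bash
python3 st.py; python3 - <<'E'
from h import *
a=ctrl.grab_frame('top'); b=ctrl.grab_frame('scene')
c=lambda im,x,y,w,h,f: cv2.resize(im[y:y+h,x:x+w],(w*f,h*f),interpolation=cv2.INTER_CUBIC)
np.save('pics/k4s.npy',b);np.save('pics/k4t.npy',a)
cv2.imwrite('pics/k4.png',c(b,255,170,75,60,10)[:,:,::-1])
E
```

```text
14.15 [ 0.578  -0.1073  0.2342] grasp [ 0.5781 -0.1073  0.0628] yaw 85.97623585880201 tilt [ 0.0001 -0.0001] [-0.2 -0.3 -0.9] 0.04658171264238665
```

View pics/k4.png

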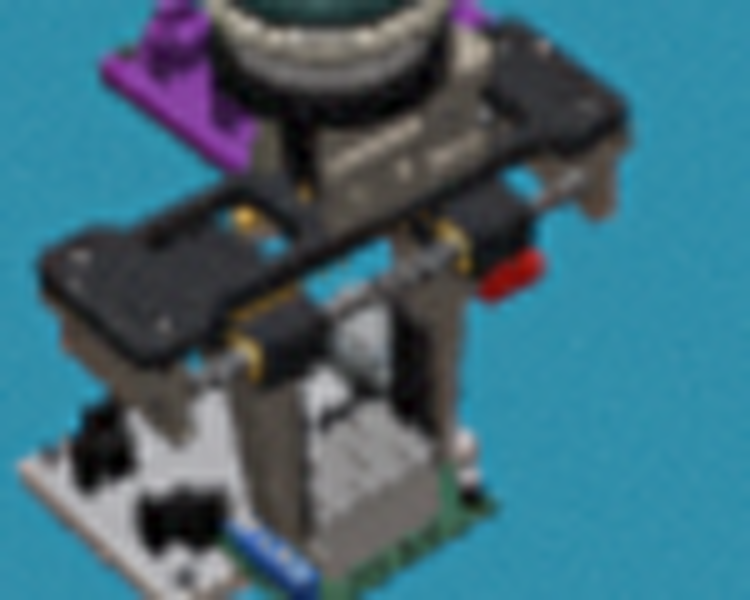

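The scene crop shows the module pivoted in the grip: the near side of the board is lower and the sink top leans to +y. I'll clamp harder, lift, and carry it over the camera.

>>> servo_tool([
  [[0.3,0,0,0,0],[0.3,0,0,0,0],[0.3,0,0,0.03,0],[0.3,0,0,0.08,0],[0.3,0,0,0.14,0]],
], force=40)

```text
time: 14.88
position: [0.578, -0.1071, 0.3056]
ee_rot: [0.731, 0.682, -0.0, -0.0]
contact_force: [0.5, 0.8, -1.1]
grip_width: 0.0459
gripper_force: 39.7
```

>>> servo_tool([
  [[0.3,0,0,0.07,0.1],[0.3,-0.01,0.05,0.14,0.3],[0.3,-0.02,0.12,0.21,0.55],[0.3,-0.02,0.18,0.27,0.8],[0.3,-0.03,0.24,0.27,0.9]],
])

```text
time: 15.5
position: [0.5633, 0.0143, 0.4424]
ee_rot: [0.551, 0.834, 0.002, 0.003]
contact_force: [-0.0, -0.1, -1.0]
grip_width: 0.046
gripper_force: 39.7
```

>>> servo_tool([
  [[0.3,0,0.07,0,0.2],[0.3,-0.01,0.15,0,0.4],[0.3,-0.02,0.23,0,0.6],[0.3,-0.02,0.31,0,0.8],[0.3,-0.027,0.36,0,0.9]],
])

```text
time: 16.12
position: [0.5486, 0.1948, 0.4383]
ee_rot: [0.341, 0.94, -0.0, -0.001]
contact_force: [0.3, 1.1, -0.9]
grip_width: 0.0458
gripper_force: 39.7
```

>>> servo_tool([
  [[0.3,0,0.02,0,0.3],[0.3,0,0.04,0,0.6],[0.3,0,0.044,-0.03,0.76],[0.3,0,0.044,-0.06,0.76],[0.3,0,0.044,-0.06,0.76]],
])

```text
time: 16.75
position: [0.5492, 0.214, 0.4074]
ee_rot: [0.151, 0.989, -0.001, -0.001]
contact_force: [-0.7, 0.6, -1.2]
grip_width: 0.0455
gripper_force: 39.7
```

```bash
python3 st.py
```

```text
16.75 [0.5492 0.214  0.4074] grasp [0.5487 0.2137 0.236 ] yaw 162.64722165270433 tilt [-0.0031 -0.0016] [-0.7  0.6 -1.2] 0.045548608527010315
```

```bash
cat > ov.py <<'E'
from h import *
import sys
s=ctrl.get_state(); m=R.from_quat(s['ee_rot']).as_matrix()
P=s['position']+.1846*m[:,2]
def model(th,h=.0276,yaw0=None):
    # board x along -tool y.. ; tilt about board x
    yaw=np.arctan2(m[1,0],m[0,0])-np.pi/2
    B=R.from_euler('ZX',[yaw,-th]).as_matrix()   # z leans to +board y
    O=P-h*B[:,2]; return B,O
def pts(B,O,L): return np.array(L)@B.T+O
board=[[sx*.04,sy*.025,.003] for sx,sy in((1,1),(1,-1),(-1,-1),(-1,1))]
sink=[[sx*.023,sy*.015,.033] for sx,sy in((1,1),(1,-1),(-1,-1),(-1,1))]
def overlay(im,n,f,x0,y0,th,cols=((255,0,255),(255,255,0))):
    B,O=model(th)
    for L,c in((board,cols[0]),(sink,cols[1])):
        q=((proj(n,pts(B,O,L))+.5-[x0,y0])*f).astype(int); cv2.polylines(im,[q],True,c,1)
if __name__=='__main__':
    th=np.radians(float(sys.argv[1])); name=sys.argv[2]; b=ctrl.grab_frame('scene'); a=ctrl.grab_frame('top')
    np.save(f'pics/{name}s.npy',b);np.save(f'pics/{name}t.npy',a)
    B,O=model(th); print(B,O); u,v=proj('scene',O)[0].astype(int); x0,y0=u-25,v-37
    im=cv2.resize(b[y0:y0+75,x0:x0+50],None,fx=8,fy=8,interpolation=cv2.INTER_CUBIC); o=im.copy(); overlay(o,'scene',8,x0,y0,th)
    print(x0,y0); cv2.imwrite(f'pics/{name}.png',np.hstack([im,o])[:,:,::-1])
E
python3 ov.py 25 f1
```

```text
[[ 2.98254231e-01 -8.65058517e-01 -4.03383411e-01]
 [ 9.54486466e-01  2.70310132e-01  1.26047685e-01]
 [ 2.77555756e-17 -4.22618262e-01  9.06307787e-01]] [0.55979729 0.21019988 0.19778161]
344 194
```

View pics/f1.png

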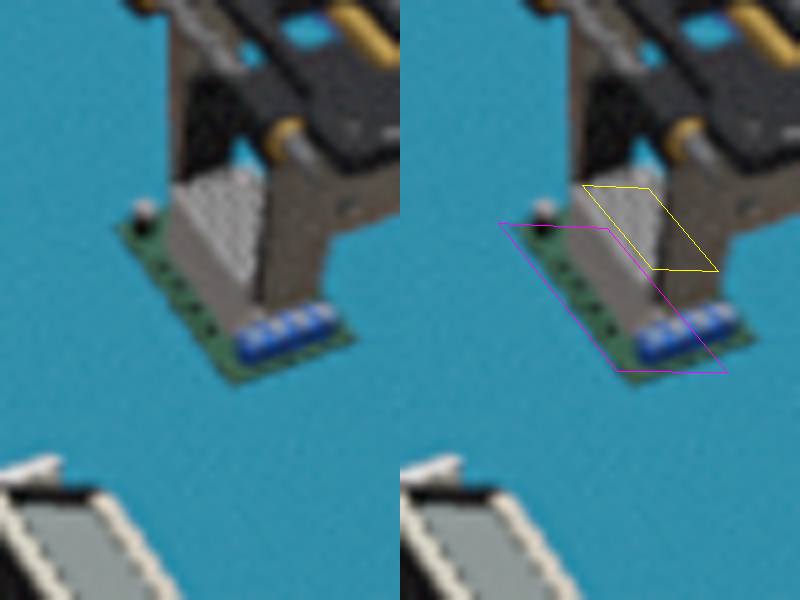

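```bash
cat > fit.py <<'E'
from ov import *
def fit(obs,n,x0,y0,f,yawfree=False):
    yaw=np.arctan2(m[1,0],m[0,0])-np.pi/2
    def res(p):
        B=R.from_euler('ZX',[yaw+p[4],-p[0]]).as_matrix(); O=P+B@(np.array([p[1],p[2],p[3]-.0276]))
        r=[(proj(n,B@X+O)[0]+.5-[x0,y0])*f-uv for X,uv in obs]
        return np.concatenate([np.ravel(r)/8, [p[1]/.001,p[2]/.004,p[3]/.003,p[4]/.01]])
    r=least_squares(res,[.3,0,0,0,0]); p=r.x
    B=R.from_euler('ZX',[yaw+p[4],-p[0]]).as_matrix(); O=P+B@(np.array([p[1],p[2],p[3]-.0276]))
    print('theta',np.degrees(p[0]),'dyaw',np.degrees(p[4]),'off mm',p[1:4]*1e3,'cost',r.cost,'O',O,'O-TCP',O-s['position']); print(np.round(r.fun[:-4].reshape(-1,2),2).tolist())
E
python3 - <<'E'
from fit import *
o=[([-.04,-.025,.003],(118,226)),([.04,-.025,.003],(235,378)),([.04,.025,.003],(355,335)),([-.023,-.015,.033],(172,187)),([.023,-.015,.033],(248,288))]
o=[(np.array(a),np.array(b)) for a,b in o]
fit(o,'scene',344,194,8); fit(o[:3],'scene',344,194,8)
E
```

```text
theta 2.97686327450861 dyaw -0.0412674988355199 off mm [-0.30536706  0.49555136  2.52902573] cost 3.109585735145581 O [0.55023713 0.2139486  0.19942984] O-TCP [ 0.00062685 -0.00058978 -0.20966286]
[[-0.28, 1.04], [-0.07, 0.45], [0.73, 0.65], [0.33, 0.56], [-0.45, -1.56]]
theta 4.793764570099802 dyaw -0.031582987646808426 off mm [-0.36885524  0.92449813  3.24826824] cost 1.385451281659953 O [0.55051104 0.21379672 0.20014891] O-TCP [ 0.00090077 -0.00074166 -0.20894379]
[[-0.31, 0.65], [-0.09, 0.06], [0.63, 0.69]]
```

The board outline reads left corner (118,228), bottom (233,383), right (355,338), which fits a tilt of only about 4°. The edge must have slid off the guide. I'll go back and pivot again with more overlap.

>>> servo_tool([
  [[0.3,0,0,0.03,-0.1],[0.3,0,-0.04,0.06,-0.3],[0.3,0.01,-0.1,0.06,-0.5],[0.3,0.02,-0.15,0.06,-0.7],[0.3,0.02,-0.2,0.06,-0.86]],
])

```text
time: 17.48
position: [0.5598, 0.1139, 0.4407]
ee_rot: [0.369, 0.929, 0.001, 0.001]
contact_force: [-0.3, 0.7, -0.6]
grip_width: 0.0463
gripper_force: 39.7
```

>>> servo_tool([
  [[0.3,0,-0.07,0,-0.2],[0.3,0.01,-0.14,0,-0.4],[0.3,0.02,-0.21,0,-0.6],[0.3,0.03,-0.28,-0.05,-0.8],[0.3,0.03,-0.33,-0.1,-0.86]],
])

```text
time: 18.1
position: [0.5749, -0.0528, 0.3892]
ee_rot: [0.568, 0.823, 0.0, 0.001]
contact_force: [0.7, 0.1, -0.7]
grip_width: 0.0461
gripper_force: 39.7
```

>>> servo_tool([
  [[0.3,0,-0.05,-0.06,-0.25],[0.3,0,-0.1,-0.12,-0.5],[0.3,0.006,-0.14,-0.18,-0.7],[0.3,0.006,-0.14,-0.18,-0.836],[0.3,0.006,-0.14,-0.18,-0.836]],
])

```text
time: 18.73
position: [0.5777, -0.1209, 0.2992]
ee_rot: [0.731, 0.682, 0.0, 0.0]
contact_force: [-0.1, 0.0, -1.6]
grip_width: 0.046
gripper_force: 39.7
```

```bash
python3 st.py; cat > cor.py <<'E'
# corners of the green/blue board blob in the scene view near the module; fit tilt
from fit import *
def blob(im,c,w=45):
    x0,y0=int(c[0])-w,int(c[1])-w; q=im[y0:y0+2*w,x0:x0+2*w].astype(int)
    f=6; q=cv2.resize(q.astype(np.uint8),None,fx=f,fy=f,interpolation=cv2.INTER_CUBIC).astype(int)
    r,g,b=q[...,0],q[...,1],q[...,2]
    k=(((g>r+18)&(g>b+8))|((b>g+30)&(b>r+60)&(g<110))).astype(np.uint8)
    k=cv2.morphologyEx(k,cv2.MORPH_OPEN,np.ones((5,5),np.uint8))
    n,l,st,ce=cv2.connectedComponentsWithStats(k); i=1+np.argmax(st[1:,4]); 
    ys,xs=np.where(l==i); hull=cv2.convexHull(np.c_[xs,ys].astype(np.int32)); return hull[:,0],x0,y0,f,st[i,4]
def corners(im,guess):
    c=guess.mean(0); H,x0,y0,f,A=blob(im,c)
    out=[H[np.argmax((H-(c-[x0,y0])*f)@((g-c)/np.linalg.norm(g-c)))] for g in guess]
    return np.array(out),x0,y0,f,A
def run(im,th,L):
    B,O=model(np.radians(th)); g=proj('scene',pts(B,O,L)); o,x0,y0,f,A=corners(im,g)
    print('area',A,'corners px',np.round(o/f+[x0,y0],1).tolist())
    fit([(np.array(a),np.array(b)) for a,b in zip(L,o)],'scene',x0,y0,f)
E
python3 - <<'E'
from cor import *
im=ctrl.grab_frame('scene'); np.save('pics/f2s.npy',im)
run(im,5,[[.04,-.025,.003],[.04,.025,.003],[-.04,.025,.003]])
E
```

```text
18.73 [ 0.5777 -0.1209  0.2992] grasp [ 0.5777 -0.1209  0.1278] yaw 86.01122133169974 tilt [0.0001 0.    ] [-0.1  0.  -1.6] 0.046046016652864286
area 1977 corners px [[281.3, 213.8], [281.8, 215.0], [299.3, 204.0]]
theta -40.76051256806232 dyaw -0.04580206321027006 off mm [ 0.24923269 -2.13845723 -2.48019703] cost 13.781092050008747 O [ 0.5792303  -0.10290661  0.09044537] O-TCP [ 0.00153553  0.01796303 -0.2087803 ]
[[-3.57, 0.76], [1.04, -1.22], [3.08, -1.06]]
```

```bash
python3 - <<'E'
import numpy as np
a=np.load('pics/f1s.npy')
for n,(u,v) in dict(green=(151,262),green2=(200,325),green3=(230,370),blue=(255,345),blue2=(320,322),mat=(60,400),edge=(120,228)).items():
    print(n,a[194+v//8,344+u//8])
from ov import *
b=np.load('pics/f2s.npy'); B,O=model(.08); print(proj('scene',pts(B,O,board)).round(1).tolist())
for r in range(206,228): print(r,''.join('G' if g>r_+15 and g>b_-12 else 'B' if b_>r_+50 and g<100 else '.' if (b_>130 and g>110 and r_<70) else 'k' for r_,g,b_ in b[r,258:312].astype(int)))
E
```

```text
green [58 99 80]
green2 [53 85 69]
green3 [57 90 72]
blue [ 57  93 157]
blue2 [ 48  71 118]
mat [ 45 143 171]
edge [ 64 108  96]
[[280.9, 215.8], [271.5, 206.8], [291.3, 196.4], [300.8, 205.1]]
206 .................kkkkkkkkkkkkkkkkkGGGGGG..............
207 ...............GGBBkkkkkkkkkkkkkkGGGGGkk..............
208 ............kkkkGkBBkkkkkkkkkkkkGGGGGkkk..............
209 .......kBkkkkkkkkGGBBkkkkkkkkkGGGGGkkkkk..............
210 .....kBkkkGkkkkkkkGGBBkkBkkkGGGGGGkkkkkkk.............
211 .....kkkkkkkkkkkkkkkGBBBBGGGGGGGkkkkkkkkkkk...........
212 .....kkkkkkkkkkkkkkkkGBBBGGGGGGkkkkkkkkkkkkk..........
213 ...kBkkkkkkkkkkkkkkkkkGGGGGGkkkkkkkkkkkkkkkkk.........
214 ...kkkkkkkkkkkkkkkkkkkkGGGkkkkkkkkkkkkkkkkkkk.........
215 kkkkkkkkkkkkkkkkkkkkkkkkkkkkkkkkkkkkkkkkkkkkk.........
216 kkkkkkkkkkkkkkkkkkkkkkkkkkkkkkkkkkkkkkkkkkkkk.........
217 kkkkkkkkkkkkkkkkkkkkkkkkkkkkkkkkkkkkkkkkkkk...........
218 kkkkkkkkkkkkkkkkkkkkkkkkkkkkkkkkkkkkkkkkk.............
219 Gkkkkkkkkkkkkkkkkkkkkkkkkkkkkkkkkkkkkkkk..............
220 .kkkkkkkkkkkkkkkkkkkkkkkkkkkkkkkkkkkkk................
221 ..kkkkkkkkkkkkkkkkkkkkkkkkkkkkkkkkkk..................
222 ...kkkkkkkkkkkkkkkkkkkkkkkkkkkkkkk....................
223 ....kkkkkkkkkkkkkkkkkkkkkkkkkkkk......................
224 .....kkkkkkkkkkkkkkkkkkkkkkkkk........................
225 ......kkkkkkkkkkkkkkkkkkkkkk..........................
226 .......kkkkkkkkkkkkkkkkkkkk...........................
227 .........kkkkkkkkkkkkkkkk.............................
```

>>> servo_tool([
  [[0.3,0,0,-0.03,0],[0.3,0,0,-0.07,0],[0.3,0,0,-0.1,0],[0.3,0,0,-0.1,0],[0.3,0,0,-0.1,0]],
], force=8)

```text
time: 19.4
position: [0.5777, -0.1201, 0.2492]
ee_rot: [0.731, 0.683, 0.0, -0.0]
contact_force: [-0.7, 0.3, -1.6]
grip_width: 0.0468
gripper_force: 7.9
```

>>> servo_tool([
  [[0.3,0,0,-0.004,0],[0.3,0,0,-0.008,0],[0.3,0,0.002,-0.011,0],[0.3,0,0.003,-0.014,0],[0.3,0,0.003,-0.014,0]],
])

```text
time: 20.02
position: [0.5776, -0.1184, 0.2422]
ee_rot: [0.731, 0.683, 0.0, -0.0]
contact_force: [-0.5, 0.8, 0.4]
grip_width: 0.046
gripper_force: 7.9
```

```bash
python3 st.py
```

```text
20.02 [ 0.5776 -0.1184  0.2422] grasp [ 0.5776 -0.1184  0.0708] yaw 86.11994703605966 tilt [0.0001 0.0001] [-0.5  0.8  0.4] 0.04604446626928077
```

>>> servo_tool([
  [[0.3,0,0.002,-0.002,0],[0.3,0,0.004,-0.004,0],[0.3,0,0.005,-0.006,0],[0.3,0.001,0.006,-0.008,0],[0.3,0.001,0.006,-0.008,0]],
])

```text
time: 20.65
position: [0.578, -0.1156, 0.2381]
ee_rot: [0.731, 0.683, -0.0, -0.0]
contact_force: [-0.8, 0.0, 0.7]
grip_width: 0.0458
gripper_force: 8.0
```

```bash
python3 st.py; cat > cor2.py <<'E'
from fit import *
def mask(im,x0,y0,w,h,f):
    q=cv2.resize(im[y0:y0+h,x0:x0+w],None,fx=f,fy=f,interpolation=cv2.INTER_CUBIC).astype(int)
    r,g,b=q[...,0],q[...,1],q[...,2]
    return ((g>r+15)&(g>b+2)&(g<125))|((b>r+50)&(g<105)&(b<185))
def go(im,show=False):
    B,O=model(.3); c=proj('scene',O)[0].astype(int); w=24; x0,y0=c-w
    q=im[y0:y0+2*w,x0:x0+2*w].astype(int)
    for row in q[6:44]: print(''.join('G' if g>r_+15 and g>b_+2 and g<125 else 'B' if b_>r_+50 and g<105 else '.' if (b_>130 and g>110 and r_<75) else 'w' if min(r_,g,b_)>150 else 'k' for r_,g,b_ in row))
    print('origin',x0,y0+6)
    for t in (5,15,25):
        B,O=model(np.radians(t)); print(t,(proj('scene',pts(B,O,board))-[x0,y0+6]).round(1).tolist())
E
python3 - <<'E'
from cor2 import *
im=ctrl.grab_frame('scene'); np.save('pics/f3s.npy',im); go(im)
E
```

```text
20.65 [ 0.578  -0.1156  0.2381] grasp [ 0.578  -0.1156  0.0667] yaw 86.10510107431539 tilt [-0.0001  0.0001] [-0.8  0.   0.7] 0.04580001130394648
kkkkkkkkkkkkkkkkkkkkkkkkkkkkwwkkkkkkkk..........
kkkkkkkkkkkBkkkkkkkkkkkkkkkkkwkkkkkkkk..........
kkkkkkkkkkkkkkkkkkkkkkkkkkkkkkkkkkkkk...........
kkkkkkkkkkkkkkkkkkkkkkkkkkkkkkkkkkkkk...........
..kkkkkkkkkkkkkkkkkkkkkkkkkkkkkkkkkkk...........
...kkkkkkkkkwwkkkkkkkkkkkwkkkkkkkkkkk...........
....kkkkkkkwwwkkkkkkkkkkwwwkkkkkkkkkk...........
....kkkkkkkwwwkkkkkkkkkwwwwkkkkkkkkkk...........
.kBkkkkkkkkwwwkkkkkkkkwwwkkkkkkkkkkkk...........
.Bkkkkwkkkkwwwkkkkkkkkkwkkkkkwkkwkkkkkk.........
.kkkkkwwkkwwwwwkkkkkkkkkwkkkkkkkkkkkkwwk........
Bkkkkkkwwwwwwwwkkkkkkkkkkkkkkkkkkkkkkkwwk.......
kkkkkkkwwwwwwwwkkkkkkkkkkkkkkkkkkkkkkkkwk.......
kkkkkkkwwwwwwwwkkkkkkkkkkkkkkkkkkkkGkwkkk.......
kkkkkkkwwwwwwwwkkkkkkkkkkkwkkwkkkkkGkwkkk.......
kkkkkkkwwwwwwwwkkkkkkkkkwkkkkkkkkkkGkkk.........
kkkkkwwwwwkkkkkkkkkkkkkkkkkkkkkkkkGGkkk.........
wkkwwwwkkkkkGkBkkkkkkkkkkkkkkkkkkkGGGGGk........
wwwwwwkkkkkkGkBkkkkkkkkkkkkkkkkkkGGGGG..........
kwwwwwkkkkkkGGBBkkBkkkk
[... 398 characters left out ...]
...................
........kkkkkkk.................................
.........kkkk...................................
................................................
................................................
................................................
................................................
................................................
................................................
................................................
................................................
origin 262 202
5 [[20.7, 28.7], [11.5, 19.6], [30.9, 9.1], [40.2, 17.9]]
15 [[19.8, 28.7], [10.8, 17.9], [30.2, 7.5], [39.3, 17.9]]
25 [[18.8, 28.3], [10.2, 16.2], [29.6, 5.8], [38.2, 17.6]]
```

The printed pixel map puts the board corners near (274,218.5), (283,229.5) and (301.5,219), a tilt of about 16°. I'll continue the pivot.

>>> servo_tool([
  [[0.3,0,0.001,-0.002,0],[0.3,0,0.002,-0.004,0],[0.3,0,0.003,-0.006,0],[0.3,0,0.004,-0.008,0],[0.3,0,0.004,-0.008,0]],
])

```text
time: 21.32
position: [0.5781, -0.1134, 0.2341]
ee_rot: [0.731, 0.683, 0.0, -0.0]
contact_force: [-1.0, 1.6, 1.5]
grip_width: 0.046
gripper_force: 8.0
```

```bash
python3 st.py; python3 - <<'E'
from cor2 import *
im=ctrl.grab_frame('scene'); np.save('pics/f4s.npy',im); go(im)
E
```

```text
21.32 [ 0.5781 -0.1134  0.2341] grasp [ 0.5782 -0.1134  0.0627] yaw 86.11531231598153 tilt [0.0003 0.0003] [-1.   1.6  1.5] 0.046036778457471644
kkkkkkkkkkkkkkkkkkkkkkkkkkkkwkkkkkkkk...........
kkkkkkkkkkkkkkkkkkkkkkkkkkkkkkkkkkkkk...........
kkkkkkkkkk.kkkkkkkkkkkkkkkkkkkkkkkkkk...........
kkkkkkkkkkkkkkkkkkkkkkkkkkkkkkkkkkkkk...........
.kkkkkkkkkkkkkkkkkkkkkkkwkkkkkkkkkkkB...........
..kkkkkkkkkkwkkkkkkkkkkwwwkkkkkkkkkkk...........
..Bkkkkkkkkwwkkkkkkkkkwwwwkkkkkkkkkkk...........
.Bkkkkkkkkwwwkkkkkkkkkwwkkkkkkkkkkkkk...........
kkkkkkkkkkkwwwkkkkkkkkwkkkkkwkkkkkkkkk..........
kkkkkkkkkkwwwwkkkkkkkkwkkkwkkkkkkkkkkwk.........
kkkkkkwkkkwwwwkkkkkkkkkkkkkkkkkkkkkkkwwk........
kkkkkkwwwwwwwwkkkkkkkkkkkkkkkwkkkkkkkkwk........
kkkkkkwwwwwwwwkkkkkkkkkkkkkkkkkkkkkkwkkk........
kkkkkkwwwwwwwwwkkkkkkkwkkkkkkkkkwkkGkkkk........
kkkkkkwwwwwwwwkkkkkkkkkkkkkkkkwkkkGGkk..........
kkkkwwwwwkkkkkkkkkkkkkkkkwkkkkkkkkGkkk..........
kkwwwkkkkkkGGkkkkkkkkkkwkkkkkkkkkkGkkk..........
wwwwwkkkkkGGkBkBkkkkkkkkkkkkkkkkkGGGGGk.........
wwwwwkkkkkkGGBBkkkkkkkkkkkkkkkkGGGGGk...........
kwwwwkkkkkkkGkBBkBkkkkkk
[... 396 characters left out ...]
....................
........kkkk....................................
................................................
................................................
................................................
................................................
................................................
................................................
................................................
................................................
................................................
origin 263 203
5 [[20.2, 29.0], [10.9, 19.8], [30.3, 9.3], [39.6, 18.1]]
15 [[19.3, 28.9], [10.2, 18.1], [29.6, 7.7], [38.7, 18.1]]
25 [[18.3, 28.6], [9.7, 16.5], [29.1, 6.0], [37.7, 17.8]]
```

>>> servo_tool([
  [[0.3,0,0,0,0],[0.3,0,0,0,0],[0.3,0,0,0.03,0],[0.3,0,0,0.08,0],[0.3,0,0,0.14,0]],
], force=45)

```text
time: 22.0
position: [0.5777, -0.1145, 0.3051]
ee_rot: [0.731, 0.682, -0.001, -0.0]
contact_force: [1.3, -0.9, -1.8]
grip_width: 0.0456
gripper_force: 45.0
```

>>> servo_tool([
  [[0.3,0,0,0.07,0.1],[0.3,-0.01,0.05,0.14,0.3],[0.3,-0.02,0.12,0.21,0.55],[0.3,-0.02,0.18,0.27,0.8],[0.3,-0.03,0.24,0.27,0.9]],
])

```text
time: 22.62
position: [0.5633, 0.007, 0.4421]
ee_rot: [0.551, 0.835, 0.001, 0.003]
contact_force: [0.7, -0.8, -1.1]
grip_width: 0.0456
gripper_force: 45.0
```

>>> servo_tool([
  [[0.3,0,0.07,0,0.2],[0.3,-0.01,0.15,0,0.4],[0.3,-0.02,0.23,0,0.6],[0.3,-0.02,0.31,0,0.8],[0.3,-0.027,0.36,0,0.9]],
])

```text
time: 23.25
position: [0.5487, 0.188, 0.4381]
ee_rot: [0.34, 0.94, -0.0, -0.001]
contact_force: [-0.1, -0.7, -1.0]
grip_width: 0.0453
gripper_force: 45.0
```

>>> servo_tool([
  [[0.3,0,0.02,0,0.3],[0.3,0,0.04,0,0.6],[0.3,0,0.056,-0.03,0.76],[0.3,0,0.056,-0.06,0.76],[0.3,0,0.056,-0.06,0.76]],
])

```text
time: 23.88
position: [0.5493, 0.2133, 0.4073]
ee_rot: [0.15, 0.989, -0.001, -0.001]
contact_force: [0.7, 1.0, -0.9]
grip_width: 0.0457
gripper_force: 45.0
```

```bash
python3 st.py; python3 - <<'E'
from cor2 import *
im=ctrl.grab_frame('scene'); np.save('pics/f5s.npy',im);np.save('pics/f5t.npy',ctrl.grab_frame('top')); go(im)
E
```

```text
23.88 [0.5493 0.2133 0.4073] grasp [0.5487 0.2129 0.2359] yaw 162.76340129524002 tilt [-0.0032 -0.0018] [ 0.7  1.  -0.9] 0.0457256205337624
...................kkkkkkkkB.Bkkkkkkkkkkkkkkkkkk
...................kkkkkkkk...Bkkkkkkkkkkkkkkkkk
...................kkkkkkkkkkk.kkkkkkkkkkkkkkkkk
...................kkwkkwwkkwkkkkkkkkkkkkkkkkkkk
...................kkwwwwwwwwwkkkkkkkkkkkkkkkkkk
..............kkk..kkkwwwwwkwwkkkkkkkkkkkkkkkkkk
..............kkk.kkkkkwwwkwwwkkkkkkkkkkkkkkkkkk
.............Bkkk.kkkkkkwwwkwwkkkkkkkkkkkkkkkkkk
...........kGkkGGGkkkkkkkwwwwkkkkkkkkkkkkkkkkk..
...........kGGkGGkkkkkkkkkwwwkkkkkkkkkkkkkk.....
............GGGGGkkkkkkkkkwwwkkkkkkkkkkk........
............BGGGGkkkkkkkkkkwwkkkkkkkkkk.........
.............kGGkkkkkkkkkkkkwkkkkkkkkkk.........
..............kGGkkkkkkkkkkkkkkkkkkkkkk.........
...............kGGGkkkkkkkkkkkkkkkkkkk..........
................GGGkkkkkkkkkkkkkkkkkkk..........
................kGGGkkkkkkkkkkkkkkkkkk..........
.................kGGkkkkkkkkkkkkkkkkkk..........
..................kGkkkkkkkkkkkkkkkk............
...................kGGkkkkkkk
[... 389 characters left out ...]
......................
................................................
................................................
................................................
................................................
................................................
................................................
................................................
................................................
................................................
...kk...........................................
origin 346 213
5 [[41.8, 24.2], [26.1, 28.9], [11.3, 10.5], [26.6, 6.2]]
15 [[40.1, 25.7], [25.1, 28.0], [10.3, 9.5], [25.0, 7.7]]
25 [[38.3, 27.0], [24.5, 26.8], [9.6, 8.4], [23.2, 8.9]]
```

```bash
cat > edge.py <<'E'
from fit import *
def edge(im,verbose=True):
    """tilt from the lower (+x end) and left (-y) silhouette edges of the board in the scene view at the inspection pose"""
    B,O=model(.38); yaw=np.arctan2(m[1,0],m[0,0])-np.pi/2
    b=im[...,2].astype(float); g=proj('scene',pts(B,O,np.array(board)-[0,0,.003]))
    lo=[];le=[]
    for c in range(int(g[1,0])+3,int(g[0,0])-1):     # from below upwards
        for r in range(int(max(g[0,1],g[1,1]))+5,int(g[1,1])-8,-1):
            if b[r,c]<122: lo.append((c,r+(122-b[r,c])/(b[r+1,c]-b[r,c]))); break
    for r in range(int(g[2,1])+3,int(g[1,1])-3):
        for c in range(int(g[2,0])-8,int(g[1,0])):
            if b[r,c]<122: le.append((c-(122-b[r,c])/(b[r,c-1]-b[r,c]),r)); break
    lo,le=np.array(lo),np.array(le)
    def line(q):
        k=np.ones(len(q),bool)
        for _ in range(3):
            vx,vy,x,y=cv2.fitLine(q[k].astype(np.float32),cv2.DIST_HUBER,0,.01,.01).ravel(); d=(q-[x,y])@[-vy,vx]; k=abs(d)<.6
        return np.array([x,y]),np.array([-vy,vx]),d[k].std(),k.sum()
    L=[line(lo),line(le)]
    if verbose: print('rms',[x[2:] for x in L])
    E=[([[.04,-.018,0],[.04,.022,0]]),([[-.034,-.025,0],[.034,-.025,0]])]
    def res(p,full=False):
        B=R.from_euler('ZX',[yaw,-p[0]]).as_matrix(); O=P+B@[0,p[1],p[2]-.0276]
        r=np.concatenate([(proj('scene',pts(B,O,e))-l[0])@l[1] for e,l in zip(E,L)])
        return np.concatenate([r/.25,[p[1]/.002,p[2]/.002]])
    s_=least_squares(res,[.4,0,0]); p=s_.x; cov=np.linalg.inv(s_.jac.T@s_.jac)
    B=R.from_euler('ZX',[yaw,-p[0]]).as_matrix(); O=P+B@[0,p[1],p[2]-.0276]
    print('theta %.1f +- %.1f'%(np.degrees(p[0]),np.degrees(cov[0,0]**.5)),'off y,z mm',p[1:]*1e3,'res px',s_.fun[:4]*.25,'O',O.round(4))
if __name__=='__main__':
    import sys; edge(np.load(sys.argv[1]) if len(sys.argv)>1 else ctrl.grab_frame('scene'))
E
python3 edge.py pics/f5s.npy
```

```text
rms [(np.float64(0.0655725653653888), np.int64(10)), (np.float64(0.1181190364220523), np.int64(12))]
theta 20.0 +- 1.8 off y,z mm [0.01412552 4.02535416] res px [ 0.1235547   0.10209049  0.08527812 -0.08224999] O [0.5574 0.2113 0.2023]
```

The pixel edges give about 20°, with the board riding roughly 4 mm higher in the grip than nominal. One more short pivot of about 5° is needed.

>>> servo_tool([
  [[0.3,0,0,0.03,-0.1],[0.3,0,-0.04,0.06,-0.3],[0.3,0.01,-0.1,0.06,-0.5],[0.3,0.02,-0.15,0.06,-0.7],[0.3,0.02,-0.2,0.06,-0.86]],
])

```text
time: 24.6
position: [0.5598, 0.1134, 0.4408]
ee_rot: [0.368, 0.93, 0.001, 0.001]
contact_force: [0.5, -0.8, -0.9]
grip_width: 0.0452
gripper_force: 45.0
```

>>> servo_tool([
  [[0.3,0,-0.07,0,-0.2],[0.3,0.01,-0.14,0,-0.4],[0.3,0.02,-0.21,0,-0.6],[0.3,0.03,-0.28,-0.05,-0.8],[0.3,0.03,-0.33,-0.1,-0.86]],
])

```text
time: 25.22
position: [0.5748, -0.0534, 0.3893]
ee_rot: [0.567, 0.824, 0.0, 0.001]
contact_force: [0.1, -0.5, -1.5]
grip_width: 0.0454
gripper_force: 45.0
```

>>> servo_tool([
  [[0.3,0,-0.05,-0.06,-0.25],[0.3,0,-0.1,-0.12,-0.5],[0.3,0.007,-0.126,-0.18,-0.7],[0.3,0.007,-0.126,-0.25,-0.84],[0.3,0.007,-0.126,-0.28,-0.84]],
])

```text
time: 25.85
position: [0.5775, -0.1144, 0.2476]
ee_rot: [0.731, 0.682, -0.001, -0.001]
contact_force: [0.9, 0.1, -1.4]
grip_width: 0.0455
gripper_force: 45.0
```

```bash
python3 st.py
```

```text
25.85 [ 0.5775 -0.1144  0.2476] grasp [ 0.5771 -0.1143  0.0762] yaw 86.01497691619603 tilt [-0.0025  0.0003] [ 0.9  0.1 -1.4] 0.04547358557029048
```

>>> servo_tool([
  [[0.3,0,0,-0.01,0],[0.3,0,0.002,-0.024,0],[0.3,0,0.003,-0.028,0],[0.3,0,0.004,-0.031,0],[0.3,0,0.005,-0.034,0]],
], force=8)

```text
time: 26.48
position: [0.5783, -0.1111, 0.2328]
ee_rot: [0.731, 0.683, 0.0, 0.0]
contact_force: [-0.2, 1.0, 2.6]
grip_width: 0.0459
gripper_force: 8.0
```

>>> servo_tool([
  [[0.3,0,0,0,0],[0.3,0,0,0,0],[0.3,0,0,0,0],[0.3,0,0,0,0],[0.3,0,0,0,0]],
], force=45)

```text
time: 27.1
position: [0.5783, -0.1111, 0.2326]
ee_rot: [0.731, 0.683, 0.0, 0.0]
contact_force: [-0.1, 0.5, 4.9]
grip_width: 0.0457
gripper_force: 45.0
```

>>> servo_tool([
  [[0.3,0,0,0.02,0],[0.3,0,0,0.06,0],[0.3,0,0,0.12,0],[0.3,0,0,0.16,0],[0.3,0,0,0.22,0]],
])

```text
time: 27.72
position: [0.5775, -0.1113, 0.3431]
ee_rot: [0.731, 0.683, -0.0, -0.0]
contact_force: [0.1, -0.3, -1.1]
grip_width: 0.0454
gripper_force: 45.0
```

>>> servo_tool([
  [[0.3,0,0,0.07,0.1],[0.3,-0.01,0.05,0.14,0.3],[0.3,-0.02,0.12,0.19,0.55],[0.3,-0.02,0.18,0.19,0.8],[0.3,-0.03,0.24,0.19,0.9]],
])

```text
time: 28.35
position: [0.5626, 0.0098, 0.4379]
ee_rot: [0.551, 0.835, 0.0, 0.0]
contact_force: [-0.2, -0.0, -0.9]
grip_width: 0.0458
gripper_force: 45.0
```

>>> servo_tool([
  [[0.3,0,0.07,0,0.2],[0.3,-0.01,0.15,0,0.4],[0.3,-0.02,0.23,0,0.6],[0.3,-0.02,0.31,0,0.8],[0.3,-0.027,0.36,0,0.9]],
])

```text
time: 28.98
position: [0.5487, 0.1909, 0.437]
ee_rot: [0.34, 0.94, -0.0, -0.0]
contact_force: [0.4, -0.6, -1.2]
grip_width: 0.0455
gripper_force: 45.0
```

>>> servo_tool([
  [[0.3,0,0.02,0,0.3],[0.3,0,0.04,0,0.6],[0.3,0,0.053,-0.03,0.76],[0.3,0,0.053,-0.06,0.76],[0.3,0,0.053,-0.06,0.76]],
])

```text
time: 29.6
position: [0.5493, 0.2144, 0.4055]
ee_rot: [0.15, 0.989, -0.001, -0.001]
contact_force: [-0.1, -0.2, -1.2]
grip_width: 0.0459
gripper_force: 45.0
```

```bash
python3 st.py; python3 - <<'E'
from edge import *
for i in range(3):
    im=ctrl.grab_frame('scene'); edge(im)
np.save('pics/f6s.npy',im); np.save('pics/f6t.npy',ctrl.grab_frame('top'))
from cor2 import go
go(im)
E
```

```text
29.6 [0.5493 0.2144 0.4055] grasp [0.5488 0.2141 0.2341] yaw 162.76338383085653 tilt [-0.0029 -0.0017] [-0.1 -0.2 -1.2] 0.045938987463155584
rms [(np.float64(0.06711975054341907), np.int64(10)), (np.float64(0.10253622426152474), np.int64(12))]
theta 18.8 +- 1.8 off y,z mm [-0.04763954  4.576351  ] res px [ 0.14488762  0.1195027   0.02690488 -0.02974194] O [0.5559 0.2119 0.1992]
rms [(np.float64(0.07344627995963429), np.int64(10)), (np.float64(0.08527812413170768), np.int64(12))]
theta 18.8 +- 1.8 off y,z mm [0.02612858 4.98542092] res px [ 0.1550536   0.12798543  0.01823913 -0.01679749] O [0.5557 0.2119 0.1995]
rms [(np.float64(0.07524549024233342), np.int64(10)), (np.float64(0.08578364496315943), np.int64(12))]
theta 19.3 +- 1.8 off y,z mm [-0.10470444  5.15030725] res px [ 0.16431505  0.13516379 -0.00497826 -0.00272072] O [0.556  0.2118 0.1998]
...................kkkkkkkkB..Bkkkkkkkkkkkkkkkkk
...................kkkkkkkkB...kkkkkkkkkkkkkkkkk
...................kkkkkkkkkkkkkkkkkkkkkkkkkkkkk
...................kkkwwwwwwwwkkkkkkkkkkkkkkkkkk
...............kk..kkkwwwwwwwwkkkkkkkkkkkkkkk
[... 1108 characters left out ...]
......................
................................................
................................................
................................................
................................................
................................................
................................................
................................................
................................................
...kk...........................................
kkwwwk..........................................
origin 346 214
5 [[42.0, 23.8], [26.4, 28.6], [11.6, 10.2], [26.9, 5.9]]
15 [[40.4, 25.4], [25.4, 27.7], [10.6, 9.2], [25.2, 7.3]]
25 [[38.5, 26.7], [24.7, 26.5], [9.9, 8.0], [23.5, 8.6]]
```

Both the contact geometry and the image edges agree on about 19°. The board has ridden up in the grip, so the fingertips now meet the capacitors and block further rotation. I'll reseat it in the cradle, regrip higher and pivot once more.

>>> servo_tool([
  [[0.3,0,-0.05,0,-0.2],[0.3,0.01,-0.11,0,-0.4],[0.3,0.01,-0.17,0,-0.6],[0.3,0.02,-0.23,0,-0.8],[0.3,0.02,-0.29,0,-0.9]],
])

```text
time: 30.42
position: [0.5598, 0.0692, 0.408]
ee_rot: [0.377, 0.926, 0.0, 0.001]
contact_force: [0.3, -0.5, -1.3]
grip_width: 0.0455
gripper_force: 45.0
```

>>> servo_tool([
  [[0.3,0,-0.08,0,-0.2],[0.3,0.01,-0.17,0,-0.4],[0.3,0.02,-0.26,-0.03,-0.6],[0.3,0.03,-0.35,-0.07,-0.8],[0.3,0.03,-0.4,-0.12,-0.9]],
])

```text
time: 31.05
position: [0.5748, -0.1328, 0.3476]
ee_rot: [0.584, 0.812, -0.0, 0.002]
contact_force: [0.3, -0.0, -2.2]
grip_width: 0.0456
gripper_force: 45.0
```

>>> servo_tool([
  [[0.3,0,-0.04,-0.06,-0.3],[0.3,0,-0.066,-0.12,-0.6],[0.3,0,-0.066,-0.18,-0.76],[0.3,0,-0.066,-0.18,-0.76],[0.3,0,-0.066,-0.18,-0.76]],
], force=8)

```text
time: 31.68
position: [0.5753, -0.1624, 0.2586]
ee_rot: [0.73, 0.683, 0.001, 0.001]
contact_force: [0.1, -0.4, -0.8]
grip_width: 0.0461
gripper_force: 8.0
```

```bash
python3 st.py
```

```text
31.68 [ 0.5753 -0.1624  0.2586] grasp [ 0.5756 -0.1624  0.0872] yaw 86.20690300470244 tilt [ 0.0021 -0.0002] [ 0.1 -0.4 -0.8] 0.046057582937530046
```

>>> servo_tool([
  [[0.3,-0.001,-0.003,-0.02,0],[0.3,-0.002,-0.004,-0.032,0],[0.3,-0.003,-0.01,-0.038,-0.005],[0.3,-0.003,-0.016,-0.043,-0.007],[0.3,-0.003,-0.021,-0.047,-0.007]],
], force=6)

```text
time: 32.3
position: [0.5742, -0.1735, 0.2346]
ee_rot: [0.732, 0.681, 0.001, 0.002]
contact_force: [4.8, 0.2, 3.5]
grip_width: 0.046
gripper_force: 6.0
```

```bash
python3 st.py
```

```text
32.3 [ 0.5742 -0.1735  0.2346] grasp [ 0.575  -0.1735  0.0632] yaw 85.87285222493658 tilt [ 0.0043 -0.0003] [4.8 0.2 3.5] 0.04600084855523154
```

Now open, rise and check that it sits flat before regripping.

>>> servo_tool([
  [[0.6,0,0,0,0],[0.6,0,0,0.006,0],[0.6,0,0.001,0.018,0],[0.6,0,0.001,0.018,0],[0.6,0,0.001,0.018,0]],
])

```text
time: 32.92
position: [0.5729, -0.1727, 0.2428]
ee_rot: [0.732, 0.681, -0.0, 0.0]
contact_force: [0.7, 0.1, 0.2]
grip_width: 0.0554
gripper_force: 0.0
```

```bash
python3 st.py; python3 - <<'E'
from h import *
b=ctrl.grab_frame('scene'); x0,y0=262,190
im=cv2.resize(b[y0:y0+50,x0:x0+60],None,fx=12,fy=12,interpolation=cv2.INTER_CUBIC); cv2.imwrite('pics/g.png',im[:,:,::-1])
E
```

```text
32.92 [ 0.5729 -0.1727  0.2428] grasp [ 0.5729 -0.1727  0.0714] yaw 85.89662476817423 tilt [-0.0001 -0.0001] [0.7 0.1 0.2] 0.05536241974916878
```

View pics/g.png

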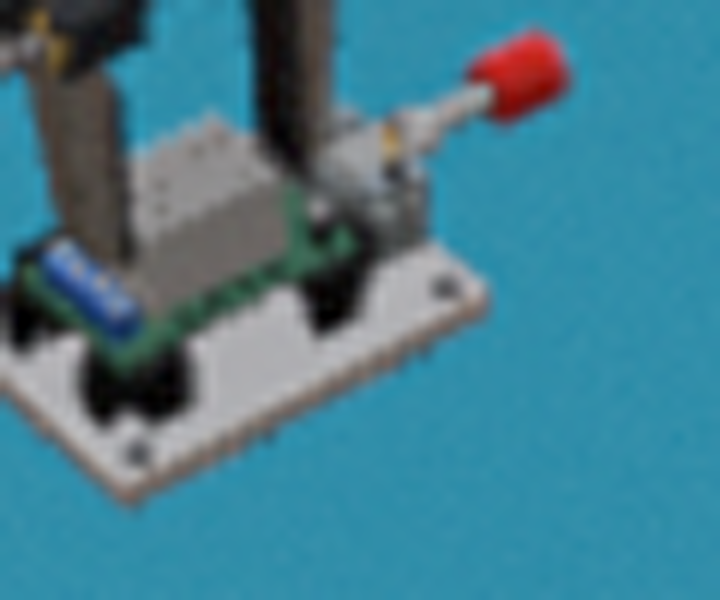

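The crop confirms the module is seated flat as at the start: blue block end points (265.8,210.8) and (273.3,216.7), board corner (272,220.2). The knob is still out. I'll regrip here, higher up.

>>> servo_tool([
  [[0.3,0.001,0,0,0],[0.3,0.001,0,0,0],[0.3,0.001,0,0,0],[0.3,0.001,0,0,0],[0.3,0.001,0,0.02,0]],
], force=15)

```text
time: 33.6
position: [0.5736, -0.1727, 0.2522]
ee_rot: [0.732, 0.681, 0.0, -0.0]
contact_force: [1.9, 0.1, -1.2]
grip_width: 0.0458
gripper_force: 15.0
```

>>> servo_tool([
  [[0.3,0,0,0.03,0],[0.3,0.003,0.05,0.03,0],[0.3,0.007,0.104,0.03,0],[0.3,0.007,0.104,0.01,0],[0.3,0.007,0.104,-0.004,0]],
], force=8)

```text
time: 34.22
position: [0.5763, -0.1216, 0.2499]
ee_rot: [0.732, 0.681, -0.001, -0.0]
contact_force: [0.4, -0.3, -0.9]
grip_width: 0.046
gripper_force: 8.0
```

```bash
python3 st.py
```

```text
34.23 [ 0.5763 -0.1216  0.2499] grasp [ 0.576  -0.1218  0.0785] yaw 85.85371558159676 tilt [-0.0021 -0.0009] [ 0.4 -0.3 -0.9] 0.04598897944812172
```

>>> servo_tool([
  [[0.3,0,0.003,-0.004,0],[0.3,0,0.006,-0.007,0],[0.3,0.001,0.009,-0.01,0],[0.3,0.001,0.012,-0.014,0],[0.3,0.001,0.015,-0.018,0]],
])

```text
time: 34.85
position: [0.5777, -0.113, 0.2418]
ee_rot: [0.732, 0.681, 0.0, 0.0]
contact_force: [-0.0, -0.4, 1.3]
grip_width: 0.0457
gripper_force: 8.0
```

>>> servo_tool([
  [[0.3,0,0.002,-0.003,0],[0.3,0,0.004,-0.007,0],[0.3,0,0.006,-0.01,0],[0.3,0,0.006,-0.011,0],[0.3,0,0.006,-0.011,0]],
])

```text
time: 35.48
position: [0.5778, -0.1098, 0.2363]
ee_rot: [0.732, 0.681, 0.0, 0.0]
contact_force: [1.2, 1.5, 0.9]
grip_width: 0.0458
gripper_force: 8.0
```

```bash
python3 st.py; python3 - <<'E'
from cor2 import *
im=ctrl.grab_frame('scene'); np.save('pics/f7s.npy',im); go(im)
E
```

```text
35.48 [ 0.5778 -0.1098  0.2363] grasp [ 0.5779 -0.1097  0.0649] yaw 85.91374282882013 tilt [0.0008 0.0005] [1.2 1.5 0.9] 0.0458342542097856
kkkkkkkkkkkkkkkkkkkkkkkkkkkwwkkkkkkkk...........
kkkkkkkkkkkkkkkkkkkkkkkkkkkkkkkkkkkkk...........
kkkkkkkkkkkkkkkkkkkkkkkkkkkkkkkkkkkkk...........
kkkkkkkkkkkkkkkkkkkkkkkkkkkkkkkkkkkkk...........
.kkkkkkkkkkkkkkkkkkkkkkwkkkkkkkkkkkkk...........
..kkkkkkkkkkwkkkkkkkkkwwwkkkkkkkkkkk............
.Bkkkkkkkkwwwkkkkkkkkkwwwkkkkkkkkkkk............
Bkkkkkkkkkwwwkkkkkkkkkwkkkkkkkkkkkkk............
kkkkwkkkkkwwwkkkkkkkkkkkkkkkkkkkkkkkk...........
kkkkwwkkkkwwwwkkkkkkkkkkkkkkkkkkkkkkkk..........
kkkkkwwkkwwwwwkkkkkkkkkkkkkkwkkkkkkkkwk.........
kkkkkwwwwwwwwwkkkkkkkkkkkkwkkkkkkkkkkwk.........
kkkkkwwwwwwwwwkkkkkkkkkkkkkkkkkwkkkkkkk.........
kkkkkwwwwwwwwwkkkkkkkkkkkkkkkkkkkkkkkkk.........
kkkkkwwwwwwwkkGkkkkkkkkkwkkkkkkkkGkkk...........
kkkwwwwwkkkkGkkkkkkkkkwkkkkkkwkkkGkwk...........
kwwwkkkkkGGGkkkkkkkkkkkkkkkkkkkkGGkk............
wwwwkkkkkkGkBkkkkkkkkkwkkkkkkkkGGGkGk...........
wwwwkkkkkkGGBBkkkkkkkkkkkkkkkGGGGGGkk...........
wwwwkkkkkkkGGBBkBBkkkkkkkkkkG
[... 391 characters left out ...]
....................
.......kkkk......Bk.............................
........k.......................................
................................................
................................................
................................................
................................................
................................................
................................................
................................................
................................................
origin 264 203
5 [[19.9, 29.0], [10.7, 19.8], [30.1, 9.4], [39.4, 18.2]]
15 [[19.0, 29.0], [10.0, 18.1], [29.4, 7.7], [38.5, 18.2]]
25 [[18.0, 28.6], [9.4, 16.5], [28.9, 6.1], [37.5, 17.9]]
```

The pixel map and contact geometry now agree on about 24°. I'll nudge 0.5 mm further, clamp, and carry it to the camera.

>>> servo_tool([
  [[0.3,0,0,-0.002,0],[0.3,0,0,-0.002,0],[0.3,0,0,-0.002,0],[0.3,0,0,-0.002,0],[0.3,0,0,-0.002,0]],
])

```text
time: 36.15
position: [0.5778, -0.1097, 0.2354]
ee_rot: [0.732, 0.681, 0.001, 0.0]
contact_force: [2.1, 5.3, 4.1]
grip_width: 0.0458
gripper_force: 8.0
```

>>> servo_tool([
  [[0.3,0,0,0,0],[0.3,0,0,0,0],[0.3,0,0,0.03,0],[0.3,0,0,0.09,0],[0.3,0,0,0.16,0]],
], force=45)

```text
time: 36.78
position: [0.5764, -0.1117, 0.3155]
ee_rot: [0.733, 0.681, -0.002, -0.001]
contact_force: [-0.7, -0.1, -1.3]
grip_width: 0.0454
gripper_force: 45.0
```

>>> servo_tool([
  [[0.3,0,0,0.07,0.1],[0.3,-0.01,0.05,0.14,0.3],[0.3,-0.02,0.12,0.21,0.55],[0.3,-0.02,0.18,0.25,0.8],[0.3,-0.03,0.24,0.25,0.9]],
])

```text
time: 37.4
position: [0.5623, 0.0097, 0.4416]
ee_rot: [0.553, 0.833, -0.0, 0.001]
contact_force: [0.1, -0.2, -1.8]
grip_width: 0.0455
gripper_force: 45.0
```

>>> servo_tool([
  [[0.3,0,0.07,0,0.2],[0.3,-0.01,0.15,0,0.4],[0.3,-0.02,0.23,0,0.6],[0.3,-0.02,0.31,0,0.8],[0.3,-0.027,0.36,0,0.9]],
])

```text
time: 38.02
position: [0.5482, 0.1912, 0.4388]
ee_rot: [0.342, 0.94, -0.001, -0.001]
contact_force: [-0.5, 0.2, -1.3]
grip_width: 0.0454
gripper_force: 45.0
```

>>> servo_tool([
  [[0.3,0,0.02,0,0.3],[0.3,0,0.04,0,0.6],[0.3,0,0.05,-0.03,0.77],[0.3,0,0.05,-0.06,0.77],[0.3,0,0.05,-0.06,0.77]],
])

```text
time: 38.65
position: [0.5488, 0.2137, 0.4082]
ee_rot: [0.149, 0.989, -0.001, -0.002]
contact_force: [0.5, -0.2, -1.0]
grip_width: 0.0452
gripper_force: 45.0
```

```bash
sed -i 's/\.1846\*m/.186*m/' ov.py; python3 st.py; python3 - <<'E'
from edge import *
for i in range(2):
    im=ctrl.grab_frame('scene'); edge(im)
np.save('pics/f8s.npy',im)
E
```

```text
38.65 [0.5488 0.2137 0.4082] grasp [0.5482 0.2133 0.2368] yaw 162.8357729989751 tilt [-0.0035 -0.002 ] [ 0.5 -0.2 -1. ] 0.045158834939938566
rms [(np.float64(0.07296781273714732), np.int64(10)), (np.float64(0.10901400373163862), np.int64(13))]
theta 26.9 +- 1.7 off y,z mm [-2.30462775  0.23940932] res px [ 0.14005081  0.05729858 -0.07090059 -0.10693698] O [0.5619 0.2091 0.1988]
rms [(np.float64(0.03616605303855396), np.int64(10)), (np.float64(0.06087160108530178), np.int64(13))]
theta 26.2 +- 1.7 off y,z mm [-1.96197635  0.46707835] res px [ 0.12270543  0.05625561 -0.05187932 -0.09639076] O [0.5613 0.2093 0.1987]
```

Tilt is about 26° ± 1.7°, which is good. Now down 31 mm to the focus and settle.

>>> servo_tool([
  [[0.3,0,0.001,-0.015,0],[0.3,0,0.002,-0.03,0],[0.3,0,0.003,-0.045,0],[0.3,0,0.003,-0.062,0],[0.3,0,0.003,-0.062,0]],
])

```text
time: 39.38
position: [0.5488, 0.2161, 0.3783]
ee_rot: [0.148, 0.989, -0.0, -0.001]
contact_force: [0.2, -0.3, -1.0]
grip_width: 0.0455
gripper_force: 45.0
```

>>> servo_tool([
  [[0.3,0,0,0,0],[0.3,0,0,0,0],[0.3,0,0,0,0],[0.3,0,0,0,0],[0.3,0,0,0,0]],
])

```text
time: 40.0
position: [0.549, 0.2163, 0.3793]
ee_rot: [0.148, 0.989, 0.0, 0.0]
contact_force: [0.6, 0.0, -0.8]
grip_width: 0.0456
gripper_force: 45.0
```

```bash
python3 st.py; python3 - <<'E'
from edge import *
for i in range(3):
    im=ctrl.grab_frame('scene'); edge(im,False)
np.save('pics/f9s.npy',im)
print('nominal',model(np.radians(25.5))[1])
E
```

```text
40.0 [0.549  0.2163 0.3793] grasp [0.5491 0.2163 0.2079] yaw 162.98757913174666 tilt [0.0001 0.    ] [ 0.6  0.  -0.8] 0.04561121505953781
theta 28.2 +- 1.7 off y,z mm [-2.12470583  0.1678408 ] res px [ 0.13468903  0.05158514 -0.05033516 -0.11806547] O [0.5633 0.2119 0.1701]
theta 28.1 +- 1.7 off y,z mm [-2.12836207  0.21037289] res px [ 0.13591221  0.05281221 -0.06679621 -0.10218865] O [0.5632 0.2119 0.1701]
theta 28.0 +- 1.7 off y,z mm [-2.21107192  0.21136268] res px [ 0.14014671  0.05488331 -0.06242665 -0.11237746] O [0.5632 0.2119 0.1701]
nominal [0.56043196 0.21279694 0.16835084]
```

>>> servo_tool([
  [[0.3,-0.001,-0.001,-0.002,-0.005],[0.3,-0.002,-0.002,-0.004,-0.005],[0.3,-0.002,-0.002,-0.004,-0.005],[0.3,-0.002,-0.002,-0.004,-0.005],[0.3,-0.002,-0.002,-0.004,-0.005]],
])

```text
time: 40.78
position: [0.5481, 0.2153, 0.3772]
ee_rot: [0.149, 0.989, 0.0, 0.0]
contact_force: [-1.0, -0.1, -1.4]
grip_width: 0.0452
gripper_force: 45.0
```

>>> servo_tool([
  [[0.3,0,0,0,0],[0.3,0,0,0,0],[0.3,0,0,0,0],[0.3,0,0,0,0],[0.3,0,0,0,0]],
])

```text
time: 41.4
position: [0.548, 0.2153, 0.3772]
ee_rot: [0.149, 0.989, -0.0, 0.0]
contact_force: [-0.9, 0.2, -1.1]
grip_width: 0.0453
gripper_force: 45.0
```

```bash
python3 st.py; python3 -c "
from station import ctrl
print(max(abs(ctrl.get_state()['qd']))); print(ctrl.finish_job())"
```

```text
41.4 [0.548  0.2153 0.3772] grasp [0.548  0.2153 0.2058] yaw 162.8409977491849 tilt [ 0.0001 -0.    ] [-0.9  0.2 -1.1] 0.045250382576964114
0.0019115902122150941
the job is handed in; nothing more can be done
None
```

I handed the job in at 41.4 s with the knob left fully out and the module held still at the focus point, solder side to the glass, tilted about 24–28° by my estimates (25° wanted) and centred to about 2–3 mm; the sink is gripped end to end, not across its 30 mm, because the arm cannot tilt the tool, so I pivoted the board in the grip on the cradle's guide tops, which meant setting it back in the cradle twice to regrip.

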